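Load the nest tray and close the cold-seal blister press

TASK

Seal this batch of carded blister packs: draw the nest tray out of the press by its handle, lay the black-carded packs of the last cycle flat, dome down, in the grey output tray, lay every white-carded pack from the bench dome down into a nest of its own with its hang-hole end over the yellow patch, so that the card lies flat on the rim, then slide the tray fully home against the end stop. Finally press the lever down until the detent holds it by itself, and leave the press closed; do not disturb the other things on the bench.

Things in the scene. Friction and masses are not known exactly. Their poses are not given: they have to be found in the camera images.
- press: fixed hand-operated cold-seal press: grey base 250 (x) x 240 (y) x 20 mm, pillars, blue head plate 115 to 140 mm up (x +-125, y +-75 mm), under it a platen (x +-75, y +-85 mm) whose face is 69 mm up and goes 22 mm down with the lever, onto the seated cards. Origin: on the table under the centre of the pressing bed; y is the direction in which the tray slides in; the lever reaches out to -x
- press_home (a point): centre of the pressing bed, 20 mm above the press's origin: the tray's origin lies here when home. Side guides 164 mm apart (14 mm high) run from press y = -90 mm, with flared lead-ins from y = -120 mm, to an end stop with its face at y = +90 mm. The bed runs on level as an open loading shelf, 200 mm wide, without guides, out to y = -330 mm
- tray: loose aluminium nest tray, about 0.85 kg: plate 180 (x) x 160 (y) x 8 mm, four nests, a tongue 45 mm wide from x = -90 to -155 mm with an upright black handle. Origin: centre of the plate's underside; +x is the direction of insertion (the press's +y). It starts in the press, 0 to 70 mm short of home. Drawn out 200 mm from home, all nests are clear of the head
- tray_handle (a point): middle of the tray's black handle, an upright block 16 mm (tray y) x 32 mm (tray x), from 8 to 52 mm above the tray's underside; this point is 35 mm above the underside at tray x = -138 mm. It stays outside the head when the tray is home
- lever_grip (a point): middle of the red cross grip at the end of the press lever: a bar 30 mm in diameter and 110 mm long, lying along the press's y, 250 mm from the hinge; 331 mm above the table when up, 168 mm when down.
- lever_hinge (a point): hinge of the lever, at press x = +20, y = 0 mm, 180 mm above the table; its axis lies along the press's y
- press_lever (a joint): lever angle in rad: 0 = up (grip 0.65 rad above level, towards press -x); grows as it is pressed, to a stop at 0.70. A spring lifts it; a sprung detent resists most near 0.45 (13 to 17 N at the grip), and past about 0.62 it pulls the lever down and holds it at 0.70 when let go. Lifting the grip with about 7 N frees it
- nest1 (a point): place of a pack's origin when seated in nest 1, pack x along tray x (tray x = 44, y = 38 mm, 10 mm above the tray's underside). Nest: raised dark frame 56 x 44 mm, rim 24 mm above the underside, round a dome pocket 48 x 36 mm, 16 mm deep, centred 9 mm towards -x of this point; yellow patch on the plate at the hang-hole end (+x). The card rests on the rim
- nest2 (a point): place of a pack's origin when seated in nest 2, pack x along tray x (tray x = 44, y = -38 mm, 10 mm above the tray's underside). Nest: raised dark frame 56 x 44 mm, rim 24 mm above the underside, round a dome pocket 48 x 36 mm, 16 mm deep, centred 9 mm towards -x of this point; yellow patch on the plate at the hang-hole end (+x). The card rests on the rim
- nest3 (a point): place of a pack's origin when seated in nest 3, pack x along tray x (tray x = -44, y = 38 mm, 10 mm above the tray's underside). Nest: raised dark frame 56 x 44 mm, rim 24 mm above the underside, round a dome pocket 48 x 36 mm, 16 mm deep, centred 9 mm towards -x of this point; yellow patch on the plate at the hang-hole end (+x). The card rests on the rim
- nest4 (a point): place of a pack's origin when seated in nest 4, pack x along tray x (tray x = -44, y = -38 mm, 10 mm above the tray's underside). Nest: raised dark frame 56 x 44 mm, rim 24 mm above the underside, round a dome pocket 48 x 36 mm, 16 mm deep, centred 9 mm towards -x of this point; yellow patch on the plate at the hang-hole end (+x). The card rests on the rim
- pack1: new blister pack (white card), dome down, about 40 g; absent in some runs. Card 80 (x) x 50 (y) x 3 mm on top, z = 14 to 17 mm; +x = end with black band and hang hole. Origin: under the card's centre at the level of the dome's lowest face. Dome 44 x 32 mm (40 x 28 in its lower half), 14 mm deep, its middle at x = -9 mm. Pinch the card across its 50 mm width
- pack2: new blister pack (white card), dome down, about 40 g; absent in some runs. Card 80 (x) x 50 (y) x 3 mm on top, z = 14 to 17 mm; +x = end with black band and hang hole. Origin: under the card's centre at the level of the dome's lowest face. Dome 44 x 32 mm (40 x 28 in its lower half), 14 mm deep, its middle at x = -9 mm. Pinch the card across its 50 mm width
- pack3: new blister pack (white card), dome down, about 40 g; absent in some runs. Card 80 (x) x 50 (y) x 3 mm on top, z = 14 to 17 mm; +x = end with black band and hang hole. Origin: under the card's centre at the level of the dome's lowest face. Dome 44 x 32 mm (40 x 28 in its lower half), 14 mm deep, its middle at x = -9 mm. Pinch the card across its 50 mm width
- pack4: new blister pack (white card), dome down, about 40 g; absent in some runs. Card 80 (x) x 50 (y) x 3 mm on top, z = 14 to 17 mm; +x = end with black band and hang hole. Origin: under the card's centre at the level of the dome's lowest face. Dome 44 x 32 mm (40 x 28 in its lower half), 14 mm deep, its middle at x = -9 mm. Pinch the card across its 50 mm width
- sealed1: blister pack sealed in the last cycle, seated in a nest at the start; absent in some runs. Same size, origin and axes as a new pack, but its card is black, with a gold band at the hang-hole end (+x)
- sealed2: blister pack sealed in the last cycle, seated in a nest at the start; absent in some runs. Same size, origin and axes as a new pack, but its card is black, with a gold band at the hang-hole end (+x)
- out_tray: loose grey output tray on the bench, 0.5 kg, 110 (x) x 216 (y) x 18 mm with 4 mm walls, a 4 mm floor and a 14 mm high divider across its middle: two compartments, each 102 mm (x) x about 102 mm (y), centred at y = +53 and -53 mm. Origin: centre of its underside
- tin1: bystander: black round tin with gold lid, 62 mm across, 45 mm high; origin at the centre of its underside
- tin2: bystander: black round tin, 62 mm across, 45 mm high; origin at the centre of its underside
- tin3: bystander: black round tin, 62 mm across, 60 mm high; origin at the centre of its underside
- tape_roll: bystander: orange roll of tape lying flat, 72 mm across, 24 mm high; origin at the centre of its underside
- gift_box: bystander: black gift box 120 x 85 x 35 mm; origin at the centre of its underside
- card_stack: bystander: stack of printed cards 80 x 50 x 40 mm; origin at the centre of its underside
There are look-alikes about, which are no part of the job. Leave any pink, purple or red look-alike of the sealed2 alone.

How it is judged (in metres and radians):
On the way, in this order (a step that is already met when the one before it is completed fails the run):
1. the sealed packs lie in the output tray and every new pack is seated in a nest of the drawn-out tray (x of sealed1 in the frame of out_tray between -0.04 and 0.04 m and y of sealed1 in the frame of out_tray between -0.09 and 0.09 m and z of each of sealed1, sealed2 in the frame of out_tray below 0.012 m and angle between each of sealed1, sealed2's own z axis and vertical below 0.1 rad and x of sealed2 in the frame of out_tray between -0.04 and 0.04 m and y of sealed2 in the frame of out_tray between -0.09 and 0.09 m and (distance between pack1 and nest1 below 0.006 m or distance between pack1 and nest2 below 0.006 m or distance between pack1 and nest3 below 0.006 m or distance between pack1 and nest4 below 0.006 m) and angle between the x axis of each of pack1, pack2, pack3, pack4 and the x axis of tray, either way round below 0.15 rad and angle between each of pack1, pack2, pack3, pack4's own z axis and vertical below 0.08 rad and (distance between pack2 and nest1 below 0.006 m or distance between pack2 and nest2 below 0.006 m or distance between pack2 and nest3 below 0.006 m or distance between pack2 and nest4 below 0.006 m) and (distance between pack3 and nest1 below 0.006 m or distance between pack3 and nest2 below 0.006 m or distance between pack3 and nest3 below 0.006 m or distance between pack3 and nest4 below 0.006 m) and (distance between pack4 and nest1 below 0.006 m or distance between pack4 and nest2 below 0.006 m or distance between pack4 and nest3 below 0.006 m or distance between pack4 and nest4 below 0.006 m) and y of tray in the frame of press below -0.06 m), for 0.3 s.
2. the loaded tray is fully home in the press, lever still up (y of tray in the frame of press between -0.005 and 0.005 m and x of tray in the frame of press between -0.004 and 0.004 m and z of tray in the frame of press below 0.024 m and value of joint press_lever below 0.3 rad), for 0.2 s.
3. the lever is down in its detent over the loaded tray (value of joint press_lever above 0.67 rad), for 0.3 s.
At the end, for the whole second after the job is handed in: black sealed packs flat in the output tray; every new pack within 6 mm of its seated place in a nest, hang hole the right way, flat within 0.08 rad; tray home in the press within 5 mm along and 4 mm across; lever held down by its detent (above 0.67 rad); robot clear (x of sealed1 in the frame of out_tray between -0.04 and 0.04 m and y of sealed1 in the frame of out_tray between -0.09 and 0.09 m and z of each of sealed1, sealed2 in the frame of out_tray below 0.012 m and angle between each of sealed1, sealed2's own z axis and vertical below 0.1 rad and x of sealed2 in the frame of out_tray between -0.04 and 0.04 m and y of sealed2 in the frame of out_tray between -0.09 and 0.09 m and (distance between pack1 and nest1 below 0.006 m or distance between pack1 and nest2 below 0.006 m or distance between pack1 and nest3 below 0.006 m or distance between pack1 and nest4 below 0.006 m) and angle between the x axis of each of pack1, pack2, pack3, pack4 and the x axis of tray, either way round below 0.15 rad and angle between each of pack1, pack2, pack3, pack4's own z axis and vertical below 0.08 rad and (distance between pack2 and nest1 below 0.006 m or distance between pack2 and nest2 below 0.006 m or distance between pack2 and nest3 below 0.006 m or distance between pack2 and nest4 below 0.006 m) and (distance between pack3 and nest1 below 0.006 m or distance between pack3 and nest2 below 0.006 m or distance between pack3 and nest3 below 0.006 m or distance between pack3 and nest4 below 0.006 m) and (distance between pack4 and nest1 below 0.006 m or distance between pack4 and nest2 below 0.006 m or distance between pack4 and nest3 below 0.006 m or distance between pack4 and nest4 below 0.006 m) and y of tray in the frame of press between -0.005 and 0.005 m and x of tray in the frame of press between -0.004 and 0.004 m and z of tray in the frame of press below 0.024 m and value of joint press_lever above 0.67 rad and linear speed of tray below 0.01 m/s); the robot touches nothing.
It fails at once if another thing on the bench is shoved more than 40 mm from its place (distance of any of tin1, tin2, tin3, tape_roll, gift_box, card_stack from where it was at the start of the episode above 0.04 m).
Of sealed1, sealed2 only 1 to 2 are there at a start; the rules pass over those that are not, and their reading is None.
Of pack1, pack2, pack3, pack4 only 3 to 4 are there at a start; the rules pass over those that are not, and their reading is None.
At some moment in a run one of pack1, pack2, pack3, pack4 may be knocked a few centimetres aside while the robot is not near it.
It also fails if it takes over 210 s, if anything falls off the work surface, if the arm or the gripper's body presses on something with over 40 N, if the wrist force passes 120 N, or if a joint passes its speed limit or range.

ROBOT

A 6-joint arm with a two-finger parallel gripper is mounted at the origin on the work surface. World frame = base frame: x ahead of the robot, y to its left, z up, the work surface at z = 0. Lengths are in mm, angles in rad, forces in N, time in s.
With the tool pointing down it reaches from about 275 to 1000 mm from the base axis. Payload 8.4 kg.
Tool frame: the origin (TCP) lies between the finger pads; the fingertips stand 25 mm ahead of it and the grasp point (between the pads) lies 6 mm ahead of it; z points along the fingers, y is the line along which they close (so a half turn about z gives the same grasp; the last joint's range is limited). The gripper opens to 85 mm and grips with 20 to 120 N. Pads are 22 mm wide; open, the fingers measure 114 mm over their backs; the gripper's body (76 mm by 85 mm) begins 54 mm behind the grasp point. The pads swing forward as they close: fully open they stand 13 mm farther back than shut.
Start: joints at [-1.114, 0.353, 1.633, -0, 1.155, -0.002], TCP at [276.794, -560.369, 256.281] pointing down, gripper open.
Joint ranges: [-2.63, 2.63], [-0.92, 2.1], [0.06, 2.66], [-1.3, 4.44], [0, 2.69], [-3.02, 3.02]. Speed limits (rad/s): [2.22, 2.22, 2.79, 3.14, 3.14, 3.14].

INTERFACE

Orientations are given as [roll, pitch, yaw] about the fixed x, y, z axes, in that order (R = Rz(yaw) Ry(pitch) Rx(roll)).
In Python, from rig import r, eyes, workorder gives the robot as it stands. The module is installed in compiled form; this text tells all that it offers.
- The arm moves only by the tool step_arm, never from a script. Its argument "moves" is a list of rows, each an object of numbers: "tx", "ty", "tz": the shift along the tool's x, y, z scaled (see below); "ax", "ay", "az": the turn, a rotation vector about the tool's x, y, z scaled (see below). In form: [{"tx": .., "ty": .., "tz": .., "ax": .., "ay": .., "az": ..}, ...]. A call has 1 to 5 rows; each row shifts and turns the commanded pose from where the row before left it, along the tool's axes as they then stand; what a row does not reach is not made up. The controller multiplies each number of a shift by 25 mm and each number of a turn by 90 degrees. A row lasts 1/8 s, in which the tool goes at most 62.5 mm and 10.7 degrees, less where a joint would pass 70% of its speed; a pose out of reach is approached as far as the arm can. A call with a number of a shift or a turn outside -1 to 1 is refused whole. A call with a gripper value outside its range is refused whole. "gripper" is the opening, from 0 (shut) to 1 (fully open), set as the call begins (left out, the last holds). The fingers move at their own pace and stop on an object; "newtons" is the grip in N (left out, the last holds). Time passes only in rows, so rows that do not move let the fingers close. It gives the time, the measured TCP pose, the force, the opening and the grip force at its end, in the units of the state.
- r.sense(): the state, without advancing time (a new reading comes with each control period).
- eyes.grab_frame(name): name is "scene" or "top" or "wrist"; returns (picture, depth): 480x640x3 uint8, red, green, blue; 480x640 float32, mm along the optical axis (not along the pixel's ray), 0 where there is no reading.
- eyes.camera_info(name): a dict with "intrinsics" (3x3 intrinsics, pixels), "cam_to_world" (4x4, takes a point from camera to world coordinates). Camera axes: x right, y up, looking along -z (the intrinsics and any distortion apply to the point x, -y, -z); pixel columns grow to the right and rows downward; lengths in mm; the calibration is good to about 2 mm. A picture is of the moment at which its call begins: read the wrist's pose just before it. camera_info takes no time and is no camera call; for the wrist camera it gives the pose at the moment of the call.
- workorder.sign_off(): hands the job in; it is judged then, once.
The state is a dict: "clock": time; "qpos": joint angles; "qvel": joint speeds; "joint_efforts": joint torques, N m; "eef_pos": TCP position; "tcp_rot": TCP orientation; "contact_force": force on the tool from outside, world axes, zero at the start; "wrist_torque": the same for the moment, N m; "opening": opening from 0.0 (shut) to 1.0 (fully open); "grasp_force": force on a finger pad.
Only numpy, scipy, OpenCV 4.12 (cv2) and the standard library are available. Lean on these libraries where they do the work, as an engineer would, in place of code of your own. Each camera call takes 0.05 s, during which the arm holds its last target. There are 200 camera calls.

## Working session

There is one attempt and no reset: what is moved stays moved. The work goes in short steps, Python scripts to look and compute and a tool call to move; the robot and the scene stay as the last step left them, time stands still between calls to the robot, and variables do not carry over. Pictures are saved under pics/ and viewed, at most 14 in all, crops included, and the job is handed in when it is done.

Besides the shell and the picture viewer there is one more tool, called after "Call:" as name(argument=value, ...), one argument or row to a line, values as JSON. step_arm: Moves the arm, as the interface text tells. Its arguments: {"type":"object","properties":{"moves":{"type":"array","items":{"type":"object","properties":{"tx":{"type":"number"},"ty":{"type":"number"},"tz":{"type":"number"},"ax":{"type":"number"},"ay":{"type":"number"},"az":{"type":"number"}}}},"gripper":{"type":"number"},"newtons":{"type":"number"}},"required":["moves"]}

```bash
mkdir -p pics
python3 - <<'E'
from rig import r,eyes
import cv2,numpy as np
print(r.sense())
for n in("scene","top","wrist"):
    p,d=eyes.grab_frame(n);i=eyes.camera_info(n)
    print(n,np.round(i["intrinsics"],1).tolist(),np.round(i["cam_to_world"],3).tolist(),[k for k in i])
    cv2.imwrite(f"pics/{n}0.png",p[:,:,::-1]);np.save(f"pics/{n}0_d.npy",d)
E
```

```text
{'clock': 0.0, 'qpos': array([-1.11437072e+00,  3.53689024e-01,  1.63412251e+00, -1.13863828e-05,
        1.15520353e+00, -2.42567996e-03]), 'qvel': array([ 1.14837459e-03,  2.16094486e-04,  6.56715191e-04, -5.66178330e-05,
        2.89072805e-05,  5.40404528e-04]), 'joint_efforts': array([ 3.77557066e-03, -6.05237603e+01, -3.42058504e+01,  3.80653109e-04,
        9.47600172e-03, -5.51720632e-06]), 'eef_pos': array([ 276.61388598, -559.96702457,  255.54110456]), 'tcp_rot': array([-3.14017023e+00,  6.96026206e-06,  4.58855901e-01]), 'contact_force': array([-0.56989318,  0.40448897, -0.00671057]), 'wrist_torque': array([-0.00528969, -0.05397849, -0.02883572]), 'grasp_force': 0.0, 'opening': 1.000090206544087}
scene [[574.3, 0.0, 320.5], [0.0, 574.3, 245.0], [0.0, 0.0, 1.0]] [[-0.526, -0.68, 0.511, 1284.715], [0.851, -0.419, 0.318, 507.422], [-0.002, 0.602, 0.799, 1465.168], [0.0, 0.0, 0.0, 1.0]] ['intrinsics', 'cam_to_world']
top [[513.5, 0.0, 313.9], [0.0, 513.5, 237.6], [0.0, 0.0, 1.0]] [[-0.013, 0.995, -0.095, 373.834], [-1.0, -0.014, -0.006, 25.909], [-0.007, 0.094, 0.996, 1378.122], [0.0, 0.0, 0.0, 1.0]] ['intrinsics', 'cam_to_world']
wrist [[383.9, 0.0, 321.4], [0.0, 383.9, 243.0], [0.0, 0.0, 1.0]] [[0.444, 0.861, 0.247, 340.928], [-0.896, 0.427, 0.121, -528.503], [-0.001, -0.275, 0.961, 373.162], [0.0, 0.0, 0.0, 1.0]] ['intrinsics', 'cam_to_world']
```

View pics/top0.png

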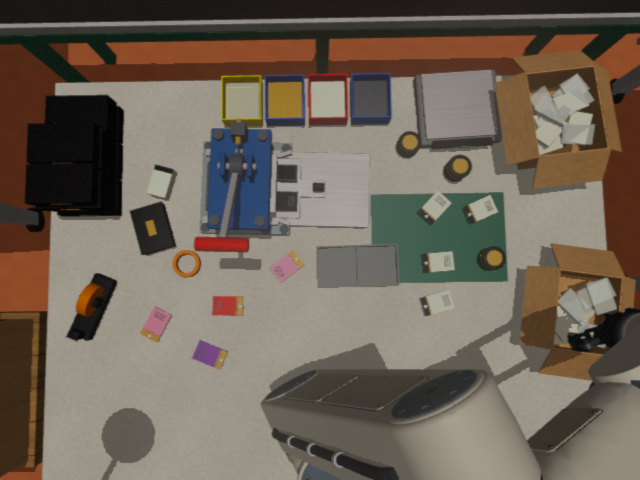

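View pics/scene0.png

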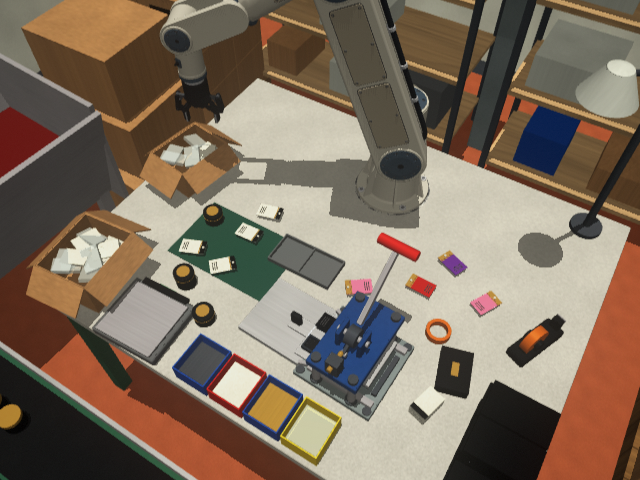

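The top view shows the press at about (238,180) and the drawn-out part of the tray with its handle at (319,187). The output tray is at (357,266), and the four white packs are at (435,207), (480,209), (438,262) and (437,303). The pink, red and purple look-alikes are at lower left. I'll measure these next.

```bash
cat > h.py <<'E'
import numpy as np,cv2
from rig import r,eyes
from scipy.spatial.transform import Rotation as Rn
def rays(n,uv,info=None):
    i=info or eyes.camera_info(n);K=i["intrinsics"];T=i["cam_to_world"]
    uv=np.atleast_2d(uv).astype(float)
    d=np.c_[(uv[:,0]-K[0,2])/K[0,0],-(uv[:,1]-K[1,2])/K[1,1],-np.ones(len(uv))]
    return T[:3,3],d@T[:3,:3].T
def onplane(n,uv,z,info=None):
    o,d=rays(n,uv,info);return o+d*((z-o[2])/d[:,2])[:,None]
def pts(n,depth,info=None):
    v,u=np.mgrid[0:480,0:640];o,d=rays(n,np.c_[u.ravel(),v.ravel()],info)
    return (o+d*depth.reshape(-1,1)).reshape(480,640,3)
def rect(n,mask,z,info=None):
    c=max(cv2.findContours(mask.astype(np.uint8),cv2.RETR_EXTERNAL,cv2.CHAIN_APPROX_NONE)[0],key=cv2.contourArea)
    w=onplane(n,c[:,0,:],z,info)[:,:2].astype(np.float32)
    (cx,cy),(a,b),t=cv2.minAreaRect(w)
    if a<b:a,b,t=b,a,t+90
    return cx,cy,a,b,t   # t: world yaw (deg) of long side
E
python3 - <<'E'
from h import *
p=cv2.imread("pics/top0.png");d=np.load("pics/top0_d.npy");P=pts("top",d)
hsv=cv2.cvtColor(p,cv2.COLOR_BGR2HSV)
print("table z",np.median(P[300:340,60:100,2]))
Z=P[...,2]
# white packs
m=((Z>10)&(Z<24)&(d>0)).astype(np.uint8); 
for (u,v) in [(435,207),(480,209),(438,262),(437,303),(357,266)]:
    w=np.zeros_like(m);hs=45 if u==357 else 24;w[v-hs:v+hs,u-hs:u+hs]=m[v-hs:v+hs,u-hs:u+hs]
    n,l,s,c=cv2.connectedComponentsWithStats(w)
    k=1+np.argmax(s[1:,4]);print((u,v),np.round(rect("top",l==k,17),1),s[k].tolist())
b=cv2.inRange(hsv,(100,120,50),(125,255,255));b[:125]=0;b[240:]=0;b[:,:195]=0;b[:,285:]=0
print("head",np.round(rect("top",b,140),1))
for (u,v) in [(319,187),(222,244),(287,174),(287,200)]:print((u,v),np.round(P[v,u],1))
b=cv2.inRange(hsv,(0,0,0),(180,255,45));w=np.zeros_like(b);w[178:196,308:332]=b[178:196,308:332]
print("handle",np.round(rect("top",w,72),1))
cr=p[115:315,190:530];cv2.imwrite("pics/c1.png",cv2.resize(cr,None,fx=2.35,fy=2.35,interpolation=cv2.INTER_CUBIC))
E
```

```text
table z 30.335704665583762
(435, 207) [ 580.4 -287.9   80.1   50.5  135.8] [418, 191, 33, 33, 551]
(480, 209) [ 573.2 -409.7   80.2   49.9  113.3] [463, 195, 35, 29, 544]
(438, 262) [ 434.8 -292.4   80.3   50.    94.1] [422, 251, 32, 22, 561]
(437, 303) [ 327.3 -286.    80.3   50.   105.3] [420, 290, 34, 26, 575]
(357, 266) [538.5 -35.  146.8  16.1  89.2] [312, 221, 56, 7, 303]
head [638.8 177.3 245.4  72.2 177.6]
(319, 187) [628.7  18.5  71.5]
(222, 244) [461.1 216.9 349.6]
(287, 174) [672.1 102.9  35.4]
(287, 200) [600.4 102.9  46. ]Traceback (most recent call last):
  File "<stdin>", line 16, in <module>
  File "h.py", line 15, in rect
    c=max(cv2.findContours(mask.astype(np.uint8),cv2.RETR_EXTERNAL,cv2.CHAIN_APPROX_NONE)[0],key=cv2.contourArea)
ValueError: max() iterable argument is empty
```

Run:
```python
from h import *
p=cv2.imread("pics/top0.png");d=np.load("pics/top0_d.npy");P=pts("top",d);Z=P[...,2]
def win(m,u0,u1,v0,v1):
    w=np.zeros((480,640),np.uint8);w[v0:v1,u0:u1]=m[v0:v1,u0:u1];return w
print("handle",np.round(rect("top",win((Z>60)&(Z<80),300,335,172,202),72),1))
m=win((Z>125)&(Z<150),195,285,120,245);print("head",np.round(rect("top",m,140),1))
m=win((Z>1.5)&(Z<24),305,402,240,292);print("out",np.round(rect("top",m,18),1))
m=win((Z>14)&(Z<34),300,380,150,232);print("shelf/tray",np.round(rect("top",m,20),1),np.percentile(Z[160:215,340:365],[5,50,95]))
m=win((Z>280)&(Z<400),185,260,230,260);print("grip",np.round(rect("top",m,346),1))
cr=p[115:315,190:530];cv2.imwrite("pics/c1.png",cv2.resize(cr,None,fx=2.35,fy=2.35,interpolation=cv2.INTER_CUBIC))
```

```text
handle [631.3  22.4  28.4  15.7  89.1]
head [640.1 214.6 250.9 151.3 177.8]
out [427.5 -69.  254.8 134.9  89.2]
shelf/tray [632.2 -21.2 202.5 183.5 178.7] [16.72934792 21.19612177 25.99183517]
grip [468.6 220.5 111.4  42.6  89.2]
```

View pics/c1.png

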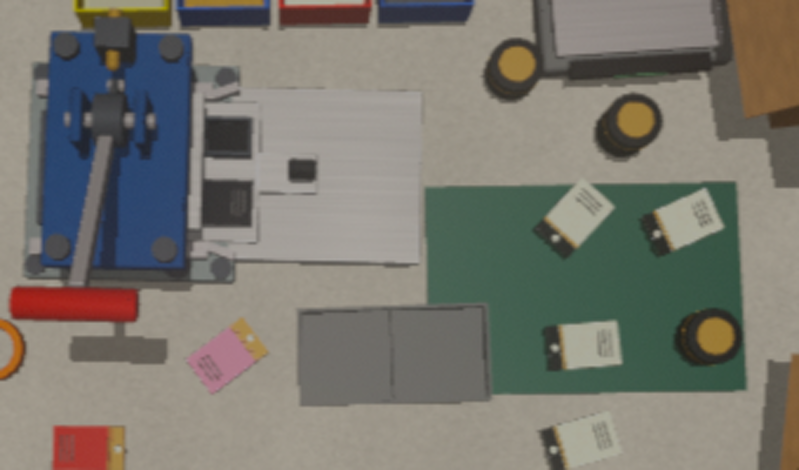

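Call:
step_arm(
  moves=[
    {"az":-0.1},
    {"az":-0.1},
    {"az":-0.1},
    {"az":-0.1},
    {"az":-0.1},
  ],
  gripper=0.5,
)

```text
schema error: expected keys tx, ty, tz, ax, ay, az
```

Call:
step_arm(
  moves=[
    {"az":-0.1},
    {"az":-0.1},
    {},
    {},
  ],
)

```text
schema error: expected keys tx, ty, tz, ax, ay, az
```

Call:
step_arm(
  moves=[
    {"tx":0,"ty":0,"tz":0,"ax":0,"ay":0,"az":-0.1},
    {"tx":0,"ty":0,"tz":0,"ax":0,"ay":0,"az":-0.1},
    {"tx":0,"ty":0,"tz":0,"ax":0,"ay":0,"az":-0.1},
    {"tx":0,"ty":0,"tz":0,"ax":0,"ay":0,"az":-0.1},
    {"tx":0,"ty":0,"tz":0,"ax":0,"ay":0,"az":-0.1},
  ],
  gripper=0.5,
)

```text
clock: 0.78
eef_pos: [276.7, -560.2, 256.0]
tcp_rot: [-3.141, -0.0, 1.249]
contact_force: [-0.8, 0.0, -0.4]
opening: 0.501
grasp_force: 0.0
```

Call:
step_arm(
  moves=[
    {"tx":0,"ty":0,"tz":0,"ax":0,"ay":0,"az":-0.1},
    {"tx":0,"ty":0,"tz":0,"ax":0,"ay":0,"az":-0.097},
    {"tx":0.5,"ty":0.5,"tz":0.5,"ax":0,"ay":0,"az":0},
    {"tx":1,"ty":0.6,"tz":0.2,"ax":0,"ay":0,"az":0},
    {"tx":1,"ty":0.6,"tz":0,"ax":0,"ay":0,"az":0},
  ],
)

```text
clock: 1.4
eef_pos: [320.9, -496.5, 237.0]
tcp_rot: [-3.141, -0.002, 1.549]
contact_force: [-0.1, 0.4, 0.7]
opening: 0.503
grasp_force: 0.0
```

Call:
step_arm(
  moves=[
    {"tx":1,"ty":0.6,"tz":0,"ax":0,"ay":0,"az":0},
    {"tx":1,"ty":0.6,"tz":0,"ax":0,"ay":0,"az":0},
    {"tx":1,"ty":0.6,"tz":0,"ax":0,"ay":0,"az":0},
    {"tx":1,"ty":0.6,"tz":0,"ax":0,"ay":0,"az":0},
    {"tx":1,"ty":0.6,"tz":0,"ax":0,"ay":0,"az":0},
  ],
)

```text
clock: 2.02
eef_pos: [398.1, -372.8, 237.8]
tcp_rot: [-3.141, -0.001, 1.55]
contact_force: [-0.4, -0.6, -0.3]
opening: 0.5
grasp_force: 0.0
```

Call:
step_arm(
  moves=[
    {"tx":1,"ty":0.6,"tz":0,"ax":0,"ay":0,"az":0},
    {"tx":1,"ty":0.6,"tz":0,"ax":0,"ay":0,"az":0},
    {"tx":1,"ty":0.6,"tz":0,"ax":0,"ay":0,"az":0},
    {"tx":1,"ty":0.6,"tz":0,"ax":0,"ay":0,"az":0},
    {"tx":1,"ty":0.6,"tz":0,"ax":0,"ay":0,"az":0},
  ],
)

```text
clock: 2.65
eef_pos: [474.8, -249.1, 237.8]
tcp_rot: [-3.141, -0.001, 1.55]
contact_force: [0.7, -0.4, -1.0]
opening: 0.499
grasp_force: 0.0
```

Call:
step_arm(
  moves=[
    {"tx":1,"ty":0.6,"tz":0.4,"ax":0,"ay":0,"az":0},
    {"tx":1,"ty":0.6,"tz":0.4,"ax":0,"ay":0,"az":0},
    {"tx":1,"ty":0.6,"tz":0.4,"ax":0,"ay":0,"az":0},
    {"tx":1,"ty":0.6,"tz":0.4,"ax":0,"ay":0,"az":0},
    {"tx":1,"ty":0.6,"tz":0.4,"ax":0,"ay":0,"az":0},
  ],
)

```text
clock: 3.28
eef_pos: [551.6, -125.5, 187.5]
tcp_rot: [-3.141, -0.001, 1.55]
contact_force: [0.2, -0.7, 0.3]
opening: 0.5
grasp_force: 0.0
```

Call:
step_arm(
  moves=[
    {"tx":1,"ty":0.6,"tz":0.4,"ax":0,"ay":0,"az":0},
    {"tx":1,"ty":0.6,"tz":0.4,"ax":0,"ay":0,"az":0},
    {"tx":1,"ty":0.6,"tz":0.4,"ax":0,"ay":0,"az":0},
    {"tx":1,"ty":0.6,"tz":0.2,"ax":0,"ay":0,"az":0},
    {"tx":1,"ty":0.6,"tz":0.2,"ax":0,"ay":0,"az":0},
  ],
)

```text
clock: 3.9
eef_pos: [628.4, -1.8, 147.5]
tcp_rot: [-3.14, -0.0, 1.55]
contact_force: [-0.9, 0.4, -0.4]
opening: 0.5
grasp_force: 0.0
```

Call:
step_arm(
  moves=[
    {"tx":0,"ty":0,"tz":0,"ax":0,"ay":0,"az":0},
    {"tx":0,"ty":0,"tz":0,"ax":0,"ay":0,"az":0},
  ],
)

```text
clock: 4.15
eef_pos: [627.9, -3.5, 148.1]
tcp_rot: [-3.14, 0.0, 1.552]
contact_force: [-0.0, -0.2, -1.3]
opening: 0.502
grasp_force: 0.0
```

Run:
```python
from h import *
s=r.sense();print(s["eef_pos"],s["tcp_rot"])
i=eyes.camera_info("wrist");p,d=eyes.grab_frame("wrist");cv2.imwrite("pics/w1.png",p[:,:,::-1])
P=pts("wrist",d,i);Z=P[...,2]
m=((Z>66)&(Z<78)&(abs(P[...,0]-631)<40)&(abs(P[...,1]-22)<40)&(d>0)).astype(np.uint8)
print(m.sum());print("handle",np.round(rect("wrist",m,72,i),1))
```

```text
[627.93943681  -3.46079273 148.08429502] [-3.14010016e+00  1.37232529e-04  1.55240432e+00]
1738
handle [634.8  23.4  31.2  15.4  88.8]
```

View pics/w1.png

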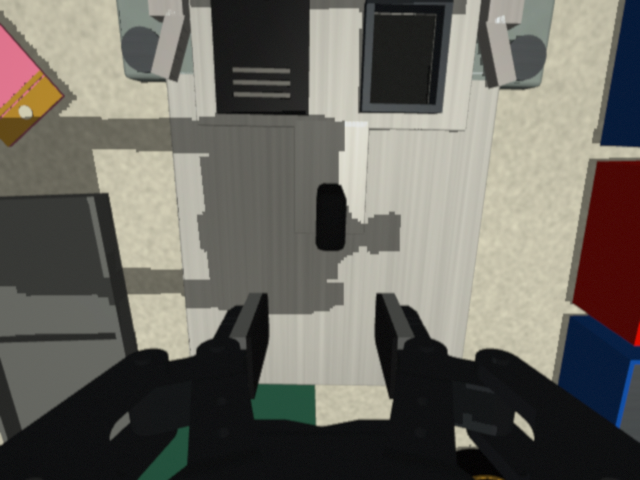

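The wrist view shows the handle at (331,217). A black card lies in the near-left nest at (262,55), and the near-right nest at (403,60) is empty. I'll grip the handle now.

Call:
step_arm(
  moves=[
    {"tx":1,"ty":0.22,"tz":0.3,"ax":0,"ay":0,"az":0},
    {"tx":0.08,"ty":0,"tz":1,"ax":0,"ay":0,"az":0},
    {"tx":0,"ty":0,"tz":1,"ax":0,"ay":0,"az":0},
    {"tx":0,"ty":0,"tz":0.8,"ax":0,"ay":0,"az":0},
    {"tx":0,"ty":0,"tz":0.4,"ax":0,"ay":0,"az":0},
  ],
)

```text
clock: 4.82
eef_pos: [634.2, 22.6, 60.2]
tcp_rot: [-3.14, 0.0, 1.553]
contact_force: [-0.6, -0.1, -0.0]
opening: 0.501
grasp_force: 0.0
```

Call:
step_arm(
  moves=[
    {"tx":0,"ty":0,"tz":0,"ax":0,"ay":0,"az":0},
    {"tx":0,"ty":0,"tz":0,"ax":0,"ay":0,"az":0},
    {"tx":0,"ty":0,"tz":0,"ax":0,"ay":0,"az":0},
    {"tx":0,"ty":0,"tz":0,"ax":0,"ay":0,"az":0},
  ],
  gripper=0,
  newtons=30,
)

```text
clock: 5.32
eef_pos: [635.3, 22.9, 61.7]
tcp_rot: [3.141, 0.0, 1.553]
contact_force: [1.5, -2.7, -3.7]
opening: 0.184
grasp_force: 29.6
```

Call:
step_arm(
  moves=[
    {"tx":-0.2,"ty":0,"tz":0,"ax":0,"ay":0,"az":0},
    {"tx":-0.4,"ty":0,"tz":0,"ax":0,"ay":0,"az":0},
    {"tx":-0.5,"ty":0,"tz":0,"ax":0,"ay":0,"az":0},
    {"tx":-0.5,"ty":0,"tz":0,"ax":0,"ay":0,"az":0},
    {"tx":-0.5,"ty":0,"tz":0,"ax":0,"ay":0,"az":0},
  ],
)

```text
clock: 5.95
eef_pos: [634.0, -29.1, 61.6]
tcp_rot: [3.141, -0.001, 1.554]
contact_force: [0.4, 7.0, -0.3]
opening: 0.183
grasp_force: 29.2
```

Call:
step_arm(
  moves=[
    {"tx":-0.5,"ty":0,"tz":0,"ax":0,"ay":0,"az":0},
    {"tx":-0.5,"ty":0,"tz":0,"ax":0,"ay":0,"az":0},
    {"tx":-0.5,"ty":0,"tz":0,"ax":0,"ay":0,"az":0},
    {"tx":-0.5,"ty":0,"tz":0,"ax":0,"ay":0,"az":0},
    {"tx":-0.5,"ty":0,"tz":0,"ax":0,"ay":0,"az":0},
  ],
)

```text
clock: 6.58
eef_pos: [632.9, -91.6, 61.6]
tcp_rot: [3.142, -0.001, 1.554]
contact_force: [-0.1, 5.8, -0.2]
opening: 0.183
grasp_force: 29.3
```

Call:
step_arm(
  moves=[
    {"tx":-0.5,"ty":0,"tz":0,"ax":0,"ay":0,"az":0},
    {"tx":-0.5,"ty":0,"tz":0,"ax":0,"ay":0,"az":0},
    {"tx":-0.3,"ty":0,"tz":0,"ax":0,"ay":0,"az":0},
    {"tx":-0.1,"ty":0,"tz":0,"ax":0,"ay":0,"az":0},
    {"tx":0,"ty":0,"tz":0,"ax":0,"ay":0,"az":0},
  ],
)

```text
clock: 7.2
eef_pos: [632.3, -126.8, 61.6]
tcp_rot: [3.142, -0.0, 1.554]
contact_force: [-0.1, 3.3, 2.2]
opening: 0.183
grasp_force: 29.6
```

Call:
step_arm(
  moves=[
    {"tx":0,"ty":0,"tz":0,"ax":0,"ay":0,"az":0},
    {"tx":0,"ty":0,"tz":0,"ax":0,"ay":0,"az":0},
    {"tx":0,"ty":0,"tz":0,"ax":0,"ay":0,"az":0},
    {"tx":0,"ty":0,"tz":-0.5,"ax":0,"ay":0,"az":0},
    {"tx":0,"ty":0,"tz":-1,"ax":0,"ay":0,"az":0},
  ],
  gripper=0.5,
)

```text
clock: 7.82
eef_pos: [631.7, -126.8, 98.9]
tcp_rot: [-3.14, -0.0, 1.554]
contact_force: [0.7, -0.1, 0.9]
opening: 0.5
grasp_force: 0.0
```

Call:
step_arm(
  moves=[
    {"tx":0,"ty":0,"tz":-1,"ax":0,"ay":0,"az":0},
    {"tx":0,"ty":0,"tz":-1,"ax":0,"ay":0,"az":0},
    {"tx":0,"ty":0,"tz":-1,"ax":0,"ay":0,"az":0},
    {"tx":0,"ty":0,"tz":-1,"ax":0,"ay":0,"az":0},
    {"tx":0,"ty":0,"tz":-0.5,"ax":0,"ay":0,"az":0},
  ],
)

```text
clock: 8.45
eef_pos: [632.9, -127.1, 213.6]
tcp_rot: [3.139, 0.001, 1.554]
contact_force: [-0.1, 0.4, -0.4]
opening: 0.502
grasp_force: 0.0
```

Call:
step_arm(
  moves=[
    {"tx":0,"ty":0,"tz":0,"ax":0,"ay":0,"az":0},
    {"tx":0,"ty":0,"tz":0,"ax":0,"ay":0,"az":0},
  ],
)

```text
clock: 8.7
eef_pos: [631.7, -126.8, 210.4]
tcp_rot: [-3.14, -0.0, 1.554]
contact_force: [-0.3, -0.3, 0.3]
opening: 0.504
grasp_force: 0.0
```

```bash
cat > look.py <<'E'
from h import *
import sys
k=sys.argv[1]
s=r.sense();print(np.round(s["eef_pos"],1),np.round(s["tcp_rot"],3),s["clock"])
for n in ("wrist","top"):
    i=eyes.camera_info(n);p,d=eyes.grab_frame(n)
    cv2.imwrite(f"pics/{n}{k}.png",p[:,:,::-1]);np.savez(f"pics/{n}{k}.npz",d=d,intrinsics=i["intrinsics"],cam_to_world=i["cam_to_world"])
E
python3 look.py 2
python3 - <<'E'
from h import *
for n in("wrist","top"):
    z=np.load(f"pics/{n}2.npz");P=pts(n,z["d"],z);Z=P[...,2];X=P[...,0];Y=P[...,1]
    p=cv2.imread(f"pics/{n}2.png");hsv=cv2.cvtColor(p,cv2.COLOR_BGR2HSV)
    reg=(z["d"]>0)&(X>540)&(X<730)&(Y<110)&(Y>-85)
    y=(cv2.inRange(hsv,(18,90,90),(38,255,255))>0)&reg&(Z<70)
    c,l,st,ce=cv2.connectedComponentsWithStats(y.astype(np.uint8))
    for j in range(1,c):
        if st[j,4]>15:print(n,"yellow",st[j,4],np.round(onplane(n,ce[j],28,z)[0],1),ce[j].round())
    m=reg&(Z>38)&(Z<52)
    c,l,st,ce=cv2.connectedComponentsWithStats(m.astype(np.uint8))
    for j in range(1,c):
        if st[j,4]>60:print(n,"rim/card",st[j,4],np.round(rect(n,l==j,47,z),1),ce[j].round())
    h=(z["d"]>0)&(abs(X-633)<40)&(abs(Y+125)<40)&(Z>66)&(Z<78)
    if h.sum()>30: print(n,"handle",np.round(rect(n,h,72,z),1))
E
```

```text
[ 631.7 -126.8  210.4] [-3.14  -0.     1.554] 8.7
wrist yellow 2157 [595.9   1.7  28. ] [266.  49.]
wrist yellow 1096 [674.5  -3.   28. ] [377.  55.]
wrist rim/card 775 [599.4  21.4  43.5  10.9 179.1] [265.  12.]
wrist rim/card 1687 [675.   19.6  49.7  12.1 179.1] [382.  10.]
wrist rim/card 9013 [598.  -32.1  79.7  50.1  89. ] [268.  95.]
wrist rim/card 1793 [673.1 -42.9  55.2  43.9  88.8] [378. 110.]
wrist handle [ 634.3 -125.7   30.8   15.1   88.7]
top yellow 108 [678.1  83.4  28. ] [294. 172.]
top yellow 68 [673.5  -3.8  28. ] [327. 174.]
top yellow 119 [601.   -5.4  28. ] [328. 200.]
top yellow 70 [599.1  85.3  28. ] [294. 202.]
top rim/card 506 [674.2  53.5  76.6  48.3  89.1] [306. 172.]
top rim/card 133 [671.4 -42.8  52.8  45.5  89.1] [341. 172.]
top rim/card 543 [598.2 -33.6  78.7  47.7  89.2] [339. 200.]
top rim/card 120 [598.1  46.5  55.1  45.1  89.2] [309. 201.]
```

View pics/wrist2.png

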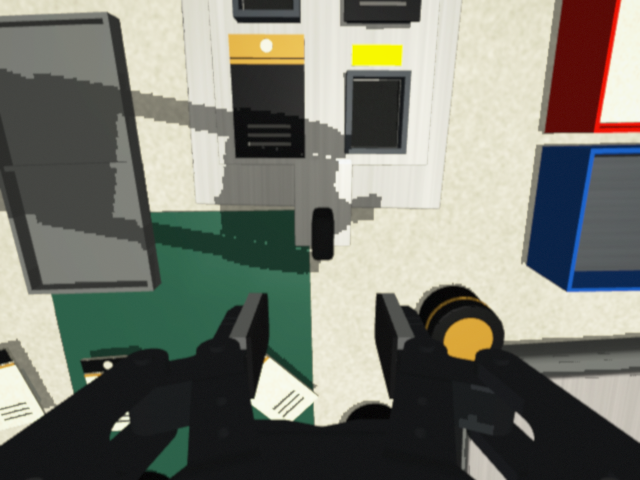

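The wrist view shows the first sealed pack (black card, gold band) at (267,95) in nest 3 and an empty nest 4 at (378,110). The second black card is at (382,10) in nest 2. Both are black with gold bands, so they are the real ones; the pink, red and purple ones lie elsewhere on the bench.

Call:
step_arm(
  moves=[
    {"tx":0.95,"ty":-0.36,"tz":0.3,"ax":0,"ay":0,"az":0},
    {"tx":0.95,"ty":-0.36,"tz":0.6,"ax":0,"ay":0,"az":0},
    {"tx":0.95,"ty":-0.36,"tz":0.8,"ax":0,"ay":0,"az":0},
    {"tx":0.93,"ty":-0.35,"tz":0.8,"ax":0,"ay":0,"az":0},
    {"tx":0,"ty":0,"tz":0.9,"ax":0,"ay":0,"az":0},
  ],
  gripper=0.8,
)

```text
clock: 9.43
eef_pos: [596.5, -29.2, 125.0]
tcp_rot: [-3.14, -0.001, 1.556]
contact_force: [0.4, 0.0, 0.3]
opening: 0.8
grasp_force: 0.0
```

Call:
step_arm(
  moves=[
    {"tx":0,"ty":0,"tz":0.9,"ax":0,"ay":0,"az":0},
    {"tx":0,"ty":0,"tz":0.9,"ax":0,"ay":0,"az":0},
    {"tx":0,"ty":0,"tz":0.6,"ax":0,"ay":0,"az":0},
    {"tx":0,"ty":0,"tz":0.3,"ax":0,"ay":0,"az":0},
    {"tx":0,"ty":0,"tz":0,"ax":0,"ay":0,"az":0},
  ],
)

```text
clock: 10.05
eef_pos: [597.9, -31.6, 58.5]
tcp_rot: [-3.141, -0.0, 1.554]
contact_force: [-0.3, -0.8, 0.1]
opening: 0.803
grasp_force: 0.0
```

Call:
step_arm(
  moves=[
    {"tx":0,"ty":0,"tz":0,"ax":0,"ay":0,"az":0},
    {"tx":0,"ty":0,"tz":0,"ax":0,"ay":0,"az":0},
    {"tx":0,"ty":0,"tz":0,"ax":0,"ay":0,"az":0},
    {"tx":0,"ty":0,"tz":0,"ax":0,"ay":0,"az":0},
  ],
  gripper=0.5,
  newtons=20,
)

```text
clock: 10.55
eef_pos: [598.4, -31.8, 59.7]
tcp_rot: [3.141, -0.0, 1.553]
contact_force: [-2.2, 0.5, 7.2]
opening: 0.574
grasp_force: 20.8
```

Call:
step_arm(
  moves=[
    {"tx":0,"ty":0,"tz":-0.4,"ax":0,"ay":0,"az":0},
    {"tx":0,"ty":0,"tz":-0.8,"ax":0,"ay":0,"az":0},
    {"tx":0,"ty":0,"tz":-0.8,"ax":0,"ay":0,"az":0},
    {"tx":0,"ty":0,"tz":-0.5,"ax":0,"ay":0,"az":0},
  ],
)

```text
clock: 11.05
eef_pos: [599.0, -31.9, 123.5]
tcp_rot: [3.139, 0.0, 1.554]
contact_force: [0.3, 1.3, -0.9]
opening: 0.575
grasp_force: 20.9
```

Run:
```python
from h import *
for n in("wrist","top"):
    z=np.load(f"pics/{n}2.npz");P=pts(n,z["d"],z);Z=P[...,2];X=P[...,0];Y=P[...,1]
    print(n, "table",np.round(np.median(Z[(abs(X-500)<10)&(abs(Y+0)<100)]),1))
    reg=(z["d"]>0)&(X>355)&(X<505)&(Y<60)&(Y>-200)&(Z>13)&(Z<23)
    reg=cv2.morphologyEx(reg.astype(np.uint8),cv2.MORPH_CLOSE,np.ones((5,5)))
    c,l,st,ce=cv2.connectedComponentsWithStats(reg);k=1+np.argmax(st[1:,4])
    print(np.round(rect(n,l==k,18,z),1),st[k])
```

```text
wrist table -0.4
[429.6 -78.1 215.6 113.9  90.9] [   0   11  156  283 5685]
top table 637.4
[426.8 -21.2 111.1 100.9 179.2] [316 245  39  43 174]
```

Call:
step_arm(
  moves=[
    {"tx":0.16,"ty":-0.6,"tz":0,"ax":0,"ay":0,"az":0},
    {"tx":0,"ty":-1,"tz":0,"ax":0,"ay":0,"az":0},
    {"tx":0,"ty":-1,"tz":0,"ax":0,"ay":0,"az":0},
    {"tx":0,"ty":-1,"tz":0,"ax":0,"ay":0,"az":0},
    {"tx":0,"ty":-1,"tz":0,"ax":0,"ay":0,"az":0},
  ],
)

```text
clock: 11.68
eef_pos: [480.8, -25.5, 120.6]
tcp_rot: [-3.14, -0.0, 1.554]
contact_force: [-0.3, 0.2, -0.9]
opening: 0.576
grasp_force: 20.9
```

Call:
step_arm(
  moves=[
    {"tx":0,"ty":-1,"tz":0.1,"ax":0,"ay":0,"az":0},
    {"tx":0,"ty":-0.8,"tz":0.4,"ax":0,"ay":0,"az":0},
    {"tx":0,"ty":-0.4,"tz":0.7,"ax":0,"ay":0,"az":0},
    {"tx":0,"ty":0,"tz":0.8,"ax":0,"ay":0,"az":0},
    {"tx":0,"ty":0,"tz":0.7,"ax":0,"ay":0,"az":0},
  ],
)

```text
clock: 12.3
eef_pos: [426.4, -24.6, 52.9]
tcp_rot: [-3.14, -0.0, 1.554]
contact_force: [0.6, -0.0, -0.1]
opening: 0.572
grasp_force: 20.9
```

Call:
step_arm(
  moves=[
    {"tx":0,"ty":0,"tz":0.5,"ax":0,"ay":0,"az":0},
    {"tx":0,"ty":0,"tz":0.26,"ax":0,"ay":0,"az":0},
    {"tx":0,"ty":0,"tz":0,"ax":0,"ay":0,"az":0},
  ],
)

```text
clock: 12.68
eef_pos: [427.9, -24.8, 34.5]
tcp_rot: [-3.141, -0.0, 1.554]
contact_force: [-0.0, 0.5, -0.4]
opening: 0.573
grasp_force: 20.9
```

Call:
step_arm(
  moves=[
    {"tx":0,"ty":0,"tz":0,"ax":0,"ay":0,"az":0},
    {"tx":0,"ty":0,"tz":0,"ax":0,"ay":0,"az":0},
    {"tx":0,"ty":0,"tz":-0.3,"ax":0,"ay":0,"az":0},
    {"tx":0,"ty":0,"tz":-0.9,"ax":0,"ay":0,"az":0},
    {"tx":0,"ty":0,"tz":-1,"ax":0,"ay":0,"az":0},
  ],
  gripper=0.68,
)

```text
clock: 13.3
eef_pos: [428.1, -24.9, 90.8]
tcp_rot: [-3.141, -0.0, 1.554]
contact_force: [0.6, 0.2, -0.2]
opening: 0.679
grasp_force: 0.0
```

Call:
step_arm(
  moves=[
    {"tx":0,"ty":0.3,"tz":-1,"ax":0,"ay":0,"az":0},
    {"tx":0.2,"ty":1,"tz":-0.3,"ax":0,"ay":0,"az":0},
    {"tx":0.4,"ty":1,"tz":0,"ax":0,"ay":0,"az":0},
    {"tx":0.4,"ty":1,"tz":0,"ax":0,"ay":0,"az":0},
    {"tx":0.4,"ty":1,"tz":0,"ax":0,"ay":0,"az":0},
  ],
  gripper=0.8,
)

```text
clock: 13.92
eef_pos: [537.1, 8.6, 123.1]
tcp_rot: [3.141, -0.0, 1.554]
contact_force: [-0.6, -0.5, -0.3]
opening: 0.801
grasp_force: 0.0
```

Call:
step_arm(
  moves=[
    {"tx":0.4,"ty":1,"tz":0,"ax":0,"ay":0,"az":0},
    {"tx":0.4,"ty":1,"tz":0,"ax":0,"ay":0,"az":0},
    {"tx":0.4,"ty":1,"tz":0,"ax":0,"ay":0,"az":0},
    {"tx":0.4,"ty":1,"tz":0,"ax":0,"ay":0,"az":0},
    {"tx":0.32,"ty":1,"tz":0.2,"ax":0,"ay":0,"az":0},
  ],
)

```text
clock: 14.55
eef_pos: [663.2, 54.6, 118.3]
tcp_rot: [3.141, -0.0, 1.554]
contact_force: [-0.2, -0.8, -0.0]
opening: 0.8
grasp_force: 0.0
```

Call:
step_arm(
  moves=[
    {"tx":0,"ty":0.52,"tz":0.6,"ax":0,"ay":0,"az":0},
    {"tx":0,"ty":0,"tz":0.8,"ax":0,"ay":0,"az":0},
    {"tx":0,"ty":0,"tz":0.6,"ax":0,"ay":0,"az":0},
    {"tx":0,"ty":0,"tz":0.3,"ax":0,"ay":0,"az":0},
    {"tx":0,"ty":0,"tz":0,"ax":0,"ay":0,"az":0},
  ],
)

```text
clock: 15.18
eef_pos: [674.3, 53.7, 59.0]
tcp_rot: [-3.14, 0.0, 1.554]
contact_force: [-0.7, 0.5, 0.6]
opening: 0.802
grasp_force: 0.0
```

Call:
step_arm(
  moves=[
    {"tx":0,"ty":0,"tz":0,"ax":0,"ay":0,"az":0},
    {"tx":0,"ty":0,"tz":0,"ax":0,"ay":0,"az":0},
    {"tx":0,"ty":0,"tz":0,"ax":0,"ay":0,"az":0},
    {"tx":0,"ty":0,"tz":0,"ax":0,"ay":0,"az":0},
  ],
  gripper=0.5,
)

```text
clock: 15.68
eef_pos: [675.6, 53.9, 60.5]
tcp_rot: [3.141, -0.0, 1.554]
contact_force: [-0.5, -0.7, 6.5]
opening: 0.571
grasp_force: 21.2
```

Call:
step_arm(
  moves=[
    {"tx":0,"ty":0,"tz":-0.3,"ax":0,"ay":0,"az":0},
    {"tx":0,"ty":0,"tz":-0.7,"ax":0,"ay":0,"az":0},
    {"tx":0,"ty":0,"tz":-0.8,"ax":0,"ay":0,"az":0},
    {"tx":0,"ty":-0.4,"tz":-0.7,"ax":0,"ay":0,"az":0},
    {"tx":-0.56,"ty":-0.8,"tz":0,"ax":0,"ay":0,"az":0},
  ],
)

```text
clock: 16.3
eef_pos: [645.8, 41.0, 125.1]
tcp_rot: [3.137, -0.001, 1.555]
contact_force: [-0.0, -0.6, -1.0]
opening: 0.572
grasp_force: 20.9
```

Call:
step_arm(
  moves=[
    {"tx":-0.8,"ty":-1,"tz":0,"ax":0,"ay":0,"az":0},
    {"tx":-0.8,"ty":-1,"tz":0,"ax":0,"ay":0,"az":0},
    {"tx":-0.8,"ty":-1,"tz":0,"ax":0,"ay":0,"az":0},
    {"tx":-0.8,"ty":-1,"tz":0,"ax":0,"ay":0,"az":0},
    {"tx":-0.8,"ty":-1,"tz":0,"ax":0,"ay":0,"az":0},
  ],
)

```text
clock: 16.92
eef_pos: [516.9, -57.9, 123.3]
tcp_rot: [3.141, 0.0, 1.554]
contact_force: [0.4, -0.8, -0.3]
opening: 0.573
grasp_force: 20.9
```

Call:
step_arm(
  moves=[
    {"tx":-0.8,"ty":-1,"tz":0,"ax":0,"ay":0,"az":0},
    {"tx":-0.8,"ty":-1,"tz":0,"ax":0,"ay":0,"az":0},
    {"tx":-0.8,"ty":-0.9,"tz":0.1,"ax":0,"ay":0,"az":0},
    {"tx":-0.6,"ty":-0.6,"tz":0.4,"ax":0,"ay":0,"az":0},
    {"tx":0,"ty":0,"tz":0.8,"ax":0,"ay":0,"az":0},
  ],
)

```text
clock: 17.55
eef_pos: [428.6, -131.7, 90.9]
tcp_rot: [3.14, 0.001, 1.552]
contact_force: [0.1, 0.0, 0.0]
opening: 0.578
grasp_force: 20.9
```

Call:
step_arm(
  moves=[
    {"tx":0,"ty":0,"tz":0.8,"ax":0,"ay":0,"az":0},
    {"tx":0,"ty":0,"tz":0.7,"ax":0,"ay":0,"az":0},
    {"tx":0,"ty":0,"tz":0.4,"ax":0,"ay":0,"az":0},
    {"tx":0,"ty":0,"tz":0.26,"ax":0,"ay":0,"az":0},
    {"tx":0,"ty":0,"tz":0,"ax":0,"ay":0,"az":0},
  ],
)

```text
clock: 18.18
eef_pos: [429.4, -130.9, 35.9]
tcp_rot: [-3.141, -0.0, 1.554]
contact_force: [0.3, 0.6, -0.1]
opening: 0.576
grasp_force: 20.9
```

```bash
python3 look.py B
```

```text
[ 429.4 -130.9   35.9] [-3.141 -0.     1.554] 18.175
```

View pics/wristB.png

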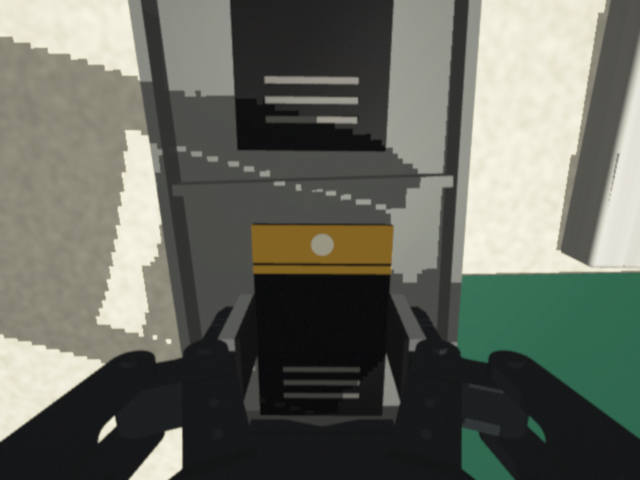

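The wrist view shows the held black card with its front edge at row 225 and its hole at (322,245). That is the reference for where a pack sits in the hand when it is seated in nest 2. I'll release it and fetch the first white pack.

Call:
step_arm(
  moves=[
    {"tx":0,"ty":0,"tz":0,"ax":0,"ay":0,"az":0},
    {"tx":0,"ty":0,"tz":0,"ax":0,"ay":0,"az":0},
    {"tx":0,"ty":0,"tz":-0.3,"ax":0,"ay":0,"az":0},
    {"tx":0,"ty":0,"tz":-1,"ax":0,"ay":0,"az":0},
    {"tx":0,"ty":0,"tz":-1,"ax":0,"ay":0,"az":0},
  ],
  gripper=0.68,
)

```text
clock: 18.9
eef_pos: [429.3, -130.9, 94.3]
tcp_rot: [-3.141, -0.0, 1.554]
contact_force: [0.8, -0.5, 0.3]
opening: 0.68
grasp_force: 0.0
```

Call:
step_arm(
  moves=[
    {"tx":-0.5,"ty":0.03,"tz":-0.3,"ax":0,"ay":0,"az":0},
    {"tx":-1,"ty":0.1,"tz":0,"ax":0,"ay":0,"az":0},
    {"tx":-1,"ty":0.1,"tz":0,"ax":0,"ay":0,"az":0},
    {"tx":-1,"ty":0.1,"tz":0,"ax":0,"ay":0,"az":0},
    {"tx":-1,"ty":0,"tz":0,"ax":0,"ay":0,"az":0},
  ],
  gripper=0.8,
)

```text
clock: 19.52
eef_pos: [435.6, -245.0, 100.4]
tcp_rot: [-3.141, -0.0, 1.554]
contact_force: [0.4, -0.3, -0.1]
opening: 0.799
grasp_force: 0.0
```

Call:
step_arm(
  moves=[
    {"tx":-1,"ty":0,"tz":0,"ax":0,"ay":0,"az":0},
    {"tx":-0.96,"ty":0,"tz":0,"ax":0,"ay":0,"az":0},
    {"tx":0,"ty":0,"tz":0.3,"ax":0,"ay":0,"az":-0.057},
    {"tx":0,"ty":0,"tz":0.5,"ax":0,"ay":0,"az":0},
    {"tx":0,"ty":0,"tz":0,"ax":0,"ay":0,"az":0},
  ],
)

```text
clock: 20.15
eef_pos: [433.9, -292.1, 79.4]
tcp_rot: [-3.14, -0.002, 1.641]
contact_force: [-0.4, 0.4, -0.4]
opening: 0.796
grasp_force: 0.0
```

```bash
python3 look.py 3
python3 - <<'E'
from h import *
n="top";z=np.load("pics/top3.npz");P=pts(n,z["d"],z);m=((P[...,2]>10)&(P[...,2]<24)).astype(np.uint8)
c,l,st,ce=cv2.connectedComponentsWithStats(m)
for j in range(1,c):
    if st[j,4]>300 and 400<ce[j][0]<520: print(np.round(rect(n,l==j,17,z),1),ce[j].round(),st[j,4])
E
```

```text
[ 433.9 -292.1   79.4] [-3.140e+00 -2.000e-03  1.641e+00] 20.15
[ 580.5 -287.7   80.3   50.   135.8] [434. 207.] 542
[ 573.9 -411.2   83.7   49.8  113.1] [481. 208.] 469
```

View pics/wrist3.png

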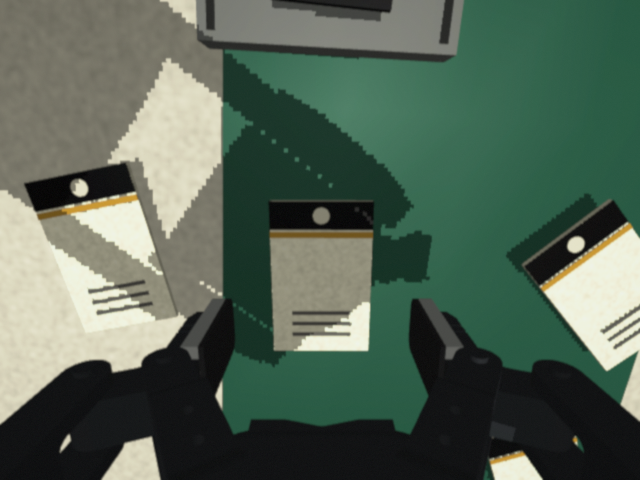

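The pack sits centred at (321,275), with its band end forward and in line with the fingers.

Call:
step_arm(
  moves=[
    {"tx":0,"ty":0,"tz":0.7,"ax":0,"ay":0,"az":0},
    {"tx":0,"ty":0,"tz":0.7,"ax":0,"ay":0,"az":0},
    {"tx":0,"ty":0,"tz":0.4,"ax":0,"ay":0,"az":0},
    {"tx":0,"ty":0,"tz":0.2,"ax":0,"ay":0,"az":0},
    {"tx":0,"ty":0,"tz":0,"ax":0,"ay":0,"az":0},
  ],
)

```text
clock: 20.88
eef_pos: [434.7, -292.4, 30.4]
tcp_rot: [-3.141, -0.0, 1.643]
contact_force: [0.4, -0.3, 0.4]
opening: 0.797
grasp_force: 0.0
```

Call:
step_arm(
  moves=[
    {"tx":0,"ty":0,"tz":0,"ax":0,"ay":0,"az":0},
    {"tx":0,"ty":0,"tz":0,"ax":0,"ay":0,"az":0},
    {"tx":0,"ty":0,"tz":0,"ax":0,"ay":0,"az":0},
    {"tx":0,"ty":0,"tz":0,"ax":0,"ay":0,"az":0},
  ],
  gripper=0.5,
)

```text
clock: 21.38
eef_pos: [435.2, -292.7, 31.3]
tcp_rot: [3.141, 0.0, 1.643]
contact_force: [-0.5, 0.6, 5.4]
opening: 0.572
grasp_force: 21.0
```

Call:
step_arm(
  moves=[
    {"tx":0,"ty":0,"tz":-0.4,"ax":0,"ay":0,"az":0},
    {"tx":0,"ty":0,"tz":-0.8,"ax":0,"ay":0,"az":0},
    {"tx":0,"ty":0,"tz":-1,"ax":0,"ay":0,"az":0},
    {"tx":0,"ty":0,"tz":-1,"ax":0,"ay":0,"az":0},
    {"tx":0,"ty":0,"tz":-0.6,"ax":0,"ay":0,"az":0.057},
  ],
)

```text
clock: 22.0
eef_pos: [435.3, -292.8, 127.6]
tcp_rot: [3.14, 0.001, 1.552]
contact_force: [-0.2, 0.2, -0.7]
opening: 0.579
grasp_force: 21.0
```

```bash
cat > held.py <<'E'
from h import *
s=r.sense();print(np.round(s["eef_pos"],1),np.round(s["tcp_rot"],3),s["clock"])
p,d=eyes.grab_frame("wrist");p=p[:,:,::-1].copy();cv2.imwrite("pics/held_%d.png"%(s["clock"]*100),p)
def an(d,p,t):
    w=d[195:300,270:375];ok=(w>20);
    # front edge: in each column, first row where depth close to the held card's depth
    ref=np.median(d[262:275,290:355][d[262:275,290:355]>0])
    rows=[]
    for u in (265,280,300,345,360,380):
        k=np.where((abs(d[190:262,u]-ref)<22)&(d[190:262,u]>0))[0];rows.append(int(190+k[0]) if len(k) else None)
    g=cv2.cvtColor(p,cv2.COLOR_BGR2GRAY)[205:262,295:350]
    print(t,"depth",round(float(ref),1),"front rows",rows)
z=np.load("pics/wristB.npz");an(z["d"],cv2.imread("pics/wristB.png"),"ref B");an(d,p,"now")
E
python3 held.py
```

```text
[ 435.3 -292.8  127.6] [3.140e+00 1.000e-03 1.552e+00] 22.0
ref B depth 138.9 front rows [190, 190, 190, 190, 190, 190]
now depth 139.7 front rows [220, 220, 220, 220, 221, 221]
```

Call:
step_arm(
  moves=[
    {"tx":0.5,"ty":0.2,"tz":0,"ax":0,"ay":0,"az":0},
    {"tx":1,"ty":0.45,"tz":0,"ax":0,"ay":0,"az":0},
    {"tx":1,"ty":0.45,"tz":0,"ax":0,"ay":0,"az":0},
    {"tx":1,"ty":0.45,"tz":0,"ax":0,"ay":0,"az":0},
    {"tx":1,"ty":0.45,"tz":0,"ax":0,"ay":0,"az":0},
  ],
)

```text
clock: 22.68
eef_pos: [486.6, -179.1, 124.8]
tcp_rot: [-3.14, -0.001, 1.556]
contact_force: [0.7, 0.5, -0.0]
opening: 0.579
grasp_force: 21.0
```

Call:
step_arm(
  moves=[
    {"tx":1,"ty":0.45,"tz":0,"ax":0,"ay":0,"az":0},
    {"tx":1,"ty":0.45,"tz":0,"ax":0,"ay":0,"az":0},
    {"tx":1,"ty":0.45,"tz":0,"ax":0,"ay":0,"az":0},
    {"tx":1,"ty":0.45,"tz":0,"ax":0,"ay":0,"az":0},
    {"tx":1,"ty":0.45,"tz":0,"ax":0,"ay":0,"az":0},
  ],
)

```text
clock: 23.3
eef_pos: [544.8, -55.1, 124.8]
tcp_rot: [-3.14, -0.0, 1.556]
contact_force: [0.0, -0.6, -0.6]
opening: 0.573
grasp_force: 21.0
```

Call:
step_arm(
  moves=[
    {"tx":1,"ty":0.45,"tz":0,"ax":0,"ay":0,"az":0},
    {"tx":1,"ty":0.45,"tz":0,"ax":0,"ay":0,"az":0},
    {"tx":1,"ty":0.45,"tz":0,"ax":0,"ay":0,"az":0},
    {"tx":1,"ty":0.3,"tz":0,"ax":0,"ay":0,"az":0},
    {"tx":0.46,"ty":0,"tz":0,"ax":0,"ay":0,"az":0},
  ],
)

```text
clock: 23.92
eef_pos: [587.9, 55.7, 124.8]
tcp_rot: [-3.14, -0.0, 1.557]
contact_force: [-0.5, 0.0, -0.9]
opening: 0.578
grasp_force: 21.0
```

Call:
step_arm(
  moves=[
    {"tx":0,"ty":0,"tz":0.6,"ax":0,"ay":0,"az":0},
    {"tx":0,"ty":0,"tz":0.5,"ax":0,"ay":0,"az":0},
    {"tx":0,"ty":0,"tz":0.3,"ax":0,"ay":0,"az":0},
    {"tx":0,"ty":0,"tz":0,"ax":0,"ay":0,"az":0},
    {"tx":0,"ty":0,"tz":0,"ax":0,"ay":0,"az":0},
  ],
)

```text
clock: 24.55
eef_pos: [588.6, 53.5, 91.0]
tcp_rot: [3.141, -0.0, 1.553]
contact_force: [-0.7, 0.2, -0.1]
opening: 0.577
grasp_force: 21.0
```

Call:
step_arm(
  moves=[
    {"tx":0,"ty":0.45,"tz":0,"ax":0,"ay":0,"az":0},
    {"tx":0,"ty":0,"tz":0.2,"ax":0,"ay":0,"az":0},
    {"tx":0,"ty":0,"tz":0.3,"ax":0,"ay":0,"az":0},
    {"tx":0,"ty":0,"tz":0.1,"ax":0,"ay":0,"az":0},
    {"tx":0,"ty":0,"tz":0,"ax":0,"ay":0,"az":0},
  ],
)

```text
clock: 25.18
eef_pos: [599.2, 53.7, 75.3]
tcp_rot: [-3.141, 0.0, 1.554]
contact_force: [0.2, -0.1, 0.4]
opening: 0.575
grasp_force: 21.0
```

Call:
step_arm(
  moves=[
    {"tx":0,"ty":0,"tz":0.2,"ax":0,"ay":0,"az":0},
    {"tx":0,"ty":0,"tz":0.2,"ax":0,"ay":0,"az":0},
    {"tx":0,"ty":0,"tz":0.1,"ax":0,"ay":0,"az":0},
    {"tx":0,"ty":0,"tz":0,"ax":0,"ay":0,"az":0},
  ],
)

```text
clock: 25.68
eef_pos: [599.5, 53.7, 63.0]
tcp_rot: [-3.141, 0.0, 1.554]
contact_force: [0.3, 0.2, -0.5]
opening: 0.577
grasp_force: 21.0
```

Call:
step_arm(
  moves=[
    {"tx":0,"ty":0,"tz":0.06,"ax":0,"ay":0,"az":0},
    {"tx":0,"ty":0,"tz":0,"ax":0,"ay":0,"az":0},
  ],
  gripper=0.72,
)

```text
clock: 25.92
eef_pos: [599.7, 53.7, 61.8]
tcp_rot: [3.142, 0.0, 1.554]
contact_force: [0.3, -0.3, 0.1]
opening: 0.717
grasp_force: 0.0
```

Call:
step_arm(
  moves=[
    {"tx":0,"ty":0,"tz":0,"ax":0,"ay":0,"az":0},
    {"tx":0,"ty":0,"tz":-0.3,"ax":0,"ay":0,"az":0},
    {"tx":0,"ty":0,"tz":-0.7,"ax":0,"ay":0,"az":0},
    {"tx":0,"ty":0,"tz":-1,"ax":0,"ay":0,"az":0},
    {"tx":-0.78,"ty":-0.25,"tz":-0.5,"ax":0,"ay":0,"az":0},
  ],
)

```text
clock: 26.55
eef_pos: [594.3, 34.6, 126.8]
tcp_rot: [3.138, -0.0, 1.555]
contact_force: [0.5, -0.2, -0.3]
opening: 0.721
grasp_force: 0.0
```

Call:
step_arm(
  moves=[
    {"tx":-1,"ty":-0.8,"tz":0,"ax":0,"ay":0,"az":0},
    {"tx":-1,"ty":-0.8,"tz":0,"ax":0,"ay":0,"az":0},
    {"tx":-1,"ty":-0.8,"tz":0,"ax":0,"ay":0,"az":0},
    {"tx":-1,"ty":-0.8,"tz":0,"ax":0,"ay":0,"az":0},
    {"tx":-1,"ty":-0.8,"tz":0,"ax":0,"ay":0,"az":0},
  ],
  gripper=0.8,
)

```text
clock: 27.18
eef_pos: [489.7, -90.5, 124.9]
tcp_rot: [3.141, 0.0, 1.553]
contact_force: [-0.6, -1.0, 0.2]
opening: 0.802
grasp_force: 0.0
```

Call:
step_arm(
  moves=[
    {"tx":-1,"ty":-0.8,"tz":0,"ax":0,"ay":0,"az":0},
    {"tx":-1,"ty":-0.8,"tz":0,"ax":0,"ay":0,"az":0},
    {"tx":-1,"ty":-0.8,"tz":0,"ax":0,"ay":0,"az":0},
    {"tx":-1,"ty":-0.8,"tz":0,"ax":0,"ay":0,"az":0},
    {"tx":-1,"ty":-0.8,"tz":0,"ax":0,"ay":0,"az":0},
  ],
)

```text
clock: 27.8
eef_pos: [387.4, -213.5, 124.8]
tcp_rot: [3.141, 0.0, 1.553]
contact_force: [0.1, -0.4, 0.1]
opening: 0.801
grasp_force: 0.0
```

Call:
step_arm(
  moves=[
    {"tx":-1,"ty":-0.8,"tz":0,"ax":0,"ay":0,"az":0},
    {"tx":-1,"ty":-0.8,"tz":0,"ax":0,"ay":0,"az":0},
    {"tx":-1,"ty":-0.8,"tz":0,"ax":0,"ay":0,"az":0},
    {"tx":0,"ty":0,"tz":0.6,"ax":0,"ay":0,"az":-0.09},
    {"tx":0,"ty":0,"tz":0.9,"ax":0,"ay":0,"az":-0.09},
  ],
)

```text
clock: 28.42
eef_pos: [326.9, -287.4, 87.4]
tcp_rot: [3.14, 0.002, 1.839]
contact_force: [-1.2, 0.1, -0.8]
opening: 0.803
grasp_force: 0.0
```

Call:
step_arm(
  moves=[
    {"tx":0,"ty":0,"tz":0,"ax":0,"ay":0,"az":0},
  ],
)

```text
clock: 28.55
eef_pos: [326.0, -285.9, 86.3]
tcp_rot: [-3.14, -0.002, 1.835]
contact_force: [1.4, -0.2, 0.1]
opening: 0.801
grasp_force: 0.0
```

```bash
cat > pk.py <<'E'
from h import *
# white packs near tool in the wrist view: depth mask at card height, and rows 0..
s=r.sense();e=s["eef_pos"];print(np.round(e,1),np.round(s["tcp_rot"],3),s["clock"])
i=eyes.camera_info("wrist");p,d=eyes.grab_frame("wrist");P=pts("wrist",d,i);Z=P[...,2]
cv2.imwrite("pics/pk_%d.png"%(s["clock"]*100),p[:,:,::-1])
m=((Z>9)&(Z<25)&(d>0)&(np.hypot(P[...,0]-e[0],P[...,1]-e[1])<80)).astype(np.uint8)
c,l,st,ce=cv2.connectedComponentsWithStats(m)
for j in range(1,c):
    if st[j,4]>2000:print("pack",np.round(rect("wrist",l==j,17,i),1),ce[j].round(),st[j,4])
E
python3 pk.py
```

```text
[ 326.  -285.9   86.3] [-3.140e+00 -2.000e-03  1.835e+00] 28.55
pack [ 327.4 -285.    79.6   50.   105.2] [321. 268.] 14042
```

Call:
step_arm(
  moves=[
    {"tx":0.02,"ty":0.06,"tz":0.7,"ax":0,"ay":0,"az":0},
    {"tx":0,"ty":0,"tz":0.7,"ax":0,"ay":0,"az":0},
    {"tx":0,"ty":0,"tz":0.5,"ax":0,"ay":0,"az":0},
    {"tx":0,"ty":0,"tz":0.35,"ax":0,"ay":0,"az":0},
    {"tx":0,"ty":0,"tz":0,"ax":0,"ay":0,"az":0},
  ],
)

```text
clock: 29.22
eef_pos: [328.6, -285.2, 30.3]
tcp_rot: [-3.141, -0.001, 1.836]
contact_force: [0.3, -0.4, -0.5]
opening: 0.796
grasp_force: 0.0
```

Call:
step_arm(
  moves=[
    {"tx":0,"ty":0,"tz":0,"ax":0,"ay":0,"az":0},
    {"tx":0,"ty":0,"tz":0,"ax":0,"ay":0,"az":0},
    {"tx":0,"ty":0,"tz":0,"ax":0,"ay":0,"az":0},
    {"tx":0,"ty":0,"tz":0,"ax":0,"ay":0,"az":0},
  ],
  gripper=0.5,
)

```text
clock: 29.72
eef_pos: [329.0, -285.5, 31.0]
tcp_rot: [3.141, 0.001, 1.836]
contact_force: [-1.2, 1.6, 7.0]
opening: 0.579
grasp_force: 20.5
```

Call:
step_arm(
  moves=[
    {"tx":0,"ty":0,"tz":-0.4,"ax":0,"ay":0,"az":0},
    {"tx":0,"ty":0,"tz":-0.8,"ax":0,"ay":0,"az":0},
    {"tx":0,"ty":0,"tz":-1,"ax":0,"ay":0,"az":0},
    {"tx":0,"ty":0,"tz":-1,"ax":0,"ay":0,"az":0.09},
    {"tx":0,"ty":0,"tz":-0.6,"ax":0,"ay":0,"az":0.09},
  ],
)

```text
clock: 30.35
eef_pos: [329.2, -285.7, 127.3]
tcp_rot: [3.14, 0.001, 1.549]
contact_force: [0.5, 0.3, -0.1]
opening: 0.573
grasp_force: 21.2
```

Call:
step_arm(
  moves=[
    {"tx":0,"ty":0,"tz":0,"ax":0,"ay":0,"az":0},
  ],
)

```text
clock: 30.48
eef_pos: [329.5, -285.9, 127.0]
tcp_rot: [3.139, 0.002, 1.555]
contact_force: [-0.6, -0.4, -1.0]
opening: 0.575
grasp_force: 21.2
```

```bash
python3 held.py
```

```text
[ 329.5 -285.9  127. ] [3.139e+00 2.000e-03 1.555e+00] 30.475
ref B depth 138.9 front rows [190, 190, 190, 190, 190, 190]
now depth 139.5 front rows [221, 221, 221, 221, 221, 222]
```

Call:
step_arm(
  moves=[
    {"tx":0.78,"ty":0.64,"tz":0,"ax":0,"ay":0,"az":0},
    {"tx":1,"ty":1,"tz":0,"ax":0,"ay":0,"az":0},
    {"tx":1,"ty":1,"tz":0,"ax":0,"ay":0,"az":0},
    {"tx":1,"ty":1,"tz":0,"ax":0,"ay":0,"az":0},
    {"tx":1,"ty":1,"tz":0,"ax":0,"ay":0,"az":0},
  ],
)

```text
clock: 31.15
eef_pos: [447.1, -166.7, 124.7]
tcp_rot: [-3.14, -0.0, 1.557]
contact_force: [0.5, -0.5, 0.3]
opening: 0.575
grasp_force: 21.2
```

Call:
step_arm(
  moves=[
    {"tx":1,"ty":1,"tz":0,"ax":0,"ay":0,"az":0},
    {"tx":1,"ty":1,"tz":0,"ax":0,"ay":0,"az":0},
    {"tx":1,"ty":1,"tz":0,"ax":0,"ay":0,"az":0},
    {"tx":1,"ty":1,"tz":0,"ax":0,"ay":0,"az":0},
    {"tx":1,"ty":1,"tz":0,"ax":0,"ay":0,"az":0},
  ],
)

```text
clock: 31.78
eef_pos: [574.1, -44.0, 124.4]
tcp_rot: [-3.14, -0.0, 1.557]
contact_force: [0.5, -1.0, 0.3]
opening: 0.578
grasp_force: 21.2
```

Call:
step_arm(
  moves=[
    {"tx":1,"ty":1,"tz":0,"ax":0,"ay":0,"az":0},
    {"tx":1,"ty":1,"tz":0,"ax":0,"ay":0,"az":0},
    {"tx":1,"ty":1,"tz":0,"ax":0,"ay":0,"az":0},
    {"tx":1,"ty":1,"tz":0,"ax":0,"ay":0,"az":0},
    {"tx":0,"ty":0,"tz":0.4,"ax":0,"ay":0,"az":0},
  ],
)

```text
clock: 32.4
eef_pos: [677.2, 55.0, 114.7]
tcp_rot: [3.14, -0.0, 1.558]
contact_force: [-0.2, -0.4, -0.4]
opening: 0.572
grasp_force: 21.2
```

Call:
step_arm(
  moves=[
    {"tx":0,"ty":0,"tz":0.6,"ax":0,"ay":0,"az":0},
    {"tx":0,"ty":0,"tz":0.4,"ax":0,"ay":0,"az":0},
    {"tx":0,"ty":0,"tz":0,"ax":0,"ay":0,"az":0},
    {"tx":0,"ty":0,"tz":0,"ax":0,"ay":0,"az":0},
  ],
)

```text
clock: 32.9
eef_pos: [675.7, 52.9, 90.8]
tcp_rot: [3.141, -0.0, 1.553]
contact_force: [0.4, -0.3, 0.7]
opening: 0.568
grasp_force: 21.2
```

Call:
step_arm(
  moves=[
    {"tx":0,"ty":0,"tz":0.4,"ax":0,"ay":0,"az":0},
    {"tx":0,"ty":0,"tz":0.3,"ax":0,"ay":0,"az":0},
    {"tx":0,"ty":0,"tz":0.3,"ax":0,"ay":0,"az":0},
    {"tx":0,"ty":0,"tz":0.15,"ax":0,"ay":0,"az":0},
    {"tx":0,"ty":0,"tz":0,"ax":0,"ay":0,"az":0},
  ],
)

```text
clock: 33.52
eef_pos: [675.6, 53.3, 61.6]
tcp_rot: [-3.141, 0.0, 1.554]
contact_force: [-0.0, -0.4, 0.1]
opening: 0.574
grasp_force: 21.2
```

Call:
step_arm(
  moves=[
    {"tx":0,"ty":0,"tz":0,"ax":0,"ay":0,"az":0},
    {"tx":0,"ty":0,"tz":0,"ax":0,"ay":0,"az":0},
    {"tx":0,"ty":0,"tz":-0.3,"ax":0,"ay":0,"az":0},
    {"tx":0,"ty":0,"tz":-1,"ax":0,"ay":0,"az":0},
    {"tx":0,"ty":0,"tz":-1,"ax":0,"ay":0,"az":0},
  ],
  gripper=0.72,
)

```text
clock: 34.15
eef_pos: [675.7, 53.3, 120.3]
tcp_rot: [-3.142, -0.0, 1.554]
contact_force: [-0.5, -0.6, 0.0]
opening: 0.723
grasp_force: 0.0
```

Call:
step_arm(
  moves=[
    {"tx":-0.69,"ty":-0.17,"tz":-0.3,"ax":0,"ay":0,"az":0},
    {"tx":-1,"ty":-0.3,"tz":0,"ax":0,"ay":0,"az":0},
    {"tx":-1,"ty":-0.3,"tz":0,"ax":0,"ay":0,"az":0},
    {"tx":-1,"ty":-0.3,"tz":0,"ax":0,"ay":0,"az":0},
    {"tx":-1,"ty":-0.3,"tz":0,"ax":0,"ay":0,"az":0},
  ],
  gripper=0.8,
)

```text
clock: 34.78
eef_pos: [637.5, -65.9, 125.4]
tcp_rot: [-3.139, 0.0, 1.553]
contact_force: [-0.0, -0.3, 0.6]
opening: 0.802
grasp_force: 0.0
```

Call:
step_arm(
  moves=[
    {"tx":-1,"ty":-0.3,"tz":0,"ax":0,"ay":0,"az":0},
    {"tx":-1,"ty":-0.3,"tz":0,"ax":0,"ay":0,"az":0},
    {"tx":-1,"ty":-0.3,"tz":0,"ax":0,"ay":0,"az":0},
    {"tx":-1,"ty":-0.3,"tz":0,"ax":0,"ay":0,"az":0},
    {"tx":-1,"ty":-0.2,"tz":0,"ax":0,"ay":0,"az":0},
  ],
)

```text
clock: 35.4
eef_pos: [599.9, -189.9, 125.4]
tcp_rot: [-3.139, -0.0, 1.553]
contact_force: [-0.2, 1.3, -0.4]
opening: 0.801
grasp_force: 0.0
```

Call:
step_arm(
  moves=[
    {"tx":-1,"ty":-0.2,"tz":0,"ax":0,"ay":0,"az":0},
    {"tx":-1,"ty":-0.2,"tz":0,"ax":0,"ay":0,"az":0},
    {"tx":-1,"ty":-0.2,"tz":0,"ax":0,"ay":0,"az":0},
    {"tx":-1,"ty":-0.2,"tz":0,"ax":0,"ay":0,"az":0},
    {"tx":0,"ty":0,"tz":0.3,"ax":0,"ay":0,"az":-0.104},
  ],
)

```text
clock: 36.02
eef_pos: [578.4, -290.4, 118.4]
tcp_rot: [-3.141, -0.0, 1.717]
contact_force: [0.3, 0.5, 0.1]
opening: 0.797
grasp_force: 0.0
```

Call:
step_arm(
  moves=[
    {"tx":0,"ty":0,"tz":0.3,"ax":0,"ay":0,"az":-0.104},
    {"tx":0,"ty":0,"tz":0.3,"ax":0,"ay":0,"az":-0.104},
    {"tx":0,"ty":0,"tz":0.3,"ax":0,"ay":0,"az":-0.104},
    {"tx":0,"ty":0,"tz":0.3,"ax":0,"ay":0,"az":-0.104},
    {"tx":0,"ty":0,"tz":0,"ax":0,"ay":0,"az":0},
  ],
)

```text
clock: 36.65
eef_pos: [578.3, -288.1, 87.6]
tcp_rot: [-3.14, -0.003, 2.368]
contact_force: [-0.3, 1.2, -0.2]
opening: 0.796
grasp_force: 0.0
```

```bash
python3 pk.py
```

```text
[ 578.3 -288.1   87.6] [-3.140e+00 -3.000e-03  2.368e+00] 36.65
pack [ 580.6 -287.3   79.7   50.   135.7] [322. 269.] 13843
```

Call:
step_arm(
  moves=[
    {"tx":-0.04,"ty":0.09,"tz":0.7,"ax":0,"ay":0,"az":0},
    {"tx":0,"ty":0,"tz":0.7,"ax":0,"ay":0,"az":0},
    {"tx":0,"ty":0,"tz":0.5,"ax":0,"ay":0,"az":0},
    {"tx":0,"ty":0,"tz":0.4,"ax":0,"ay":0,"az":0},
    {"tx":0,"ty":0,"tz":0,"ax":0,"ay":0,"az":0},
  ],
)

```text
clock: 37.33
eef_pos: [582.3, -286.1, 30.7]
tcp_rot: [-3.141, -0.002, 2.37]
contact_force: [-0.4, 0.1, -0.1]
opening: 0.798
grasp_force: 0.0
```

Call:
step_arm(
  moves=[
    {"tx":0,"ty":0,"tz":0,"ax":0,"ay":0,"az":0},
    {"tx":0,"ty":0,"tz":0,"ax":0,"ay":0,"az":0},
    {"tx":0,"ty":0,"tz":0,"ax":0,"ay":0,"az":0},
    {"tx":0,"ty":0,"tz":0,"ax":0,"ay":0,"az":0},
  ],
  gripper=0.5,
)

```text
clock: 37.83
eef_pos: [583.2, -286.6, 32.3]
tcp_rot: [3.141, 0.001, 2.37]
contact_force: [-0.2, 0.7, 3.7]
opening: 0.577
grasp_force: 21.1
```

Call:
step_arm(
  moves=[
    {"tx":0,"ty":0,"tz":-0.4,"ax":0,"ay":0,"az":0},
    {"tx":0,"ty":0,"tz":-0.8,"ax":0,"ay":0,"az":0},
    {"tx":0,"ty":0,"tz":-1,"ax":0,"ay":0,"az":0.104},
    {"tx":0,"ty":0,"tz":-1,"ax":0,"ay":0,"az":0.104},
    {"tx":0,"ty":0,"tz":-0.6,"ax":0,"ay":0,"az":0.104},
  ],
)

```text
clock: 38.45
eef_pos: [583.6, -286.9, 129.8]
tcp_rot: [3.14, 0.002, 1.875]
contact_force: [-0.2, -0.2, -1.0]
opening: 0.576
grasp_force: 20.9
```

Call:
step_arm(
  moves=[
    {"tx":0,"ty":0,"tz":0,"ax":0,"ay":0,"az":0.104},
    {"tx":0,"ty":0,"tz":0,"ax":0,"ay":0,"az":0.104},
    {"tx":0,"ty":0,"tz":0,"ax":0,"ay":0,"az":0},
    {"tx":0,"ty":0,"tz":0,"ax":0,"ay":0,"az":0},
  ],
)

```text
clock: 38.95
eef_pos: [583.0, -286.6, 127.5]
tcp_rot: [3.141, 0.0, 1.557]
contact_force: [0.0, 0.6, -0.2]
opening: 0.573
grasp_force: 20.9
```

```bash
python3 held.py
```

```text
[ 583.  -286.6  127.5] [3.141 0.    1.557] 38.95
ref B depth 138.9 front rows [190, 190, 190, 190, 190, 190]
now depth 140.9 front rows [216, 216, 216, 216, 216, 216]
```

Call:
step_arm(
  moves=[
    {"tx":0.56,"ty":0.04,"tz":0,"ax":0,"ay":0,"az":0},
    {"tx":1,"ty":0.1,"tz":0,"ax":0,"ay":0,"az":0},
    {"tx":1,"ty":0.1,"tz":0,"ax":0,"ay":0,"az":0},
    {"tx":1,"ty":0.1,"tz":0,"ax":0,"ay":0,"az":0},
    {"tx":1,"ty":0.1,"tz":0,"ax":0,"ay":0,"az":0},
  ],
)

```text
clock: 39.62
eef_pos: [595.7, -170.0, 126.7]
tcp_rot: [-3.141, -0.0, 1.555]
contact_force: [0.4, -0.7, 0.3]
opening: 0.579
grasp_force: 20.9
```

Call:
step_arm(
  moves=[
    {"tx":1,"ty":0,"tz":0,"ax":0,"ay":0,"az":0},
    {"tx":1,"ty":0,"tz":0,"ax":0,"ay":0,"az":0},
    {"tx":1,"ty":0,"tz":0,"ax":0,"ay":0,"az":0},
    {"tx":1,"ty":0,"tz":0,"ax":0,"ay":0,"az":0},
    {"tx":1,"ty":0,"tz":0,"ax":0,"ay":0,"az":0},
  ],
)

```text
clock: 40.25
eef_pos: [597.4, -45.1, 126.7]
tcp_rot: [-3.141, -0.0, 1.555]
contact_force: [-0.9, -0.1, -0.8]
opening: 0.571
grasp_force: 20.9
```

Call:
step_arm(
  moves=[
    {"tx":0.5,"ty":0,"tz":0.3,"ax":0,"ay":0,"az":0},
    {"tx":0,"ty":0,"tz":0.6,"ax":0,"ay":0,"az":0},
    {"tx":0,"ty":0,"tz":0.5,"ax":0,"ay":0,"az":0},
    {"tx":0,"ty":0,"tz":0,"ax":0,"ay":0,"az":0},
    {"tx":0,"ty":0,"tz":0,"ax":0,"ay":0,"az":0},
  ],
)

```text
clock: 40.88
eef_pos: [598.2, -35.8, 91.6]
tcp_rot: [-3.141, 0.0, 1.553]
contact_force: [0.2, 0.2, 0.0]
opening: 0.568
grasp_force: 20.9
```

Call:
step_arm(
  moves=[
    {"tx":0,"ty":0,"tz":0.4,"ax":0,"ay":0,"az":0},
    {"tx":0,"ty":0,"tz":0.3,"ax":0,"ay":0,"az":0},
    {"tx":0,"ty":0,"tz":0.3,"ax":0,"ay":0,"az":0},
    {"tx":0,"ty":0,"tz":0.15,"ax":0,"ay":0,"az":0},
    {"tx":0,"ty":0,"tz":0,"ax":0,"ay":0,"az":0},
  ],
)

```text
clock: 41.5
eef_pos: [598.1, -35.2, 62.8]
tcp_rot: [-3.141, -0.0, 1.554]
contact_force: [-0.4, 0.2, -0.6]
opening: 0.574
grasp_force: 20.9
```

Call:
step_arm(
  moves=[
    {"tx":0,"ty":0,"tz":0,"ax":0,"ay":0,"az":0},
    {"tx":0,"ty":0,"tz":0,"ax":0,"ay":0,"az":0},
    {"tx":0,"ty":0,"tz":-0.3,"ax":0,"ay":0,"az":0},
    {"tx":0,"ty":0,"tz":-1,"ax":0,"ay":0,"az":0},
    {"tx":0,"ty":0,"tz":-1,"ax":0,"ay":0,"az":0},
  ],
  gripper=0.72,
)

```text
clock: 42.12
eef_pos: [598.1, -35.2, 121.6]
tcp_rot: [-3.142, -0.0, 1.554]
contact_force: [-0.6, -0.2, 0.0]
opening: 0.719
grasp_force: 0.0
```

Call:
step_arm(
  moves=[
    {"tx":-1,"ty":-0.1,"tz":-0.3,"ax":0,"ay":0,"az":0},
    {"tx":-1,"ty":-0.1,"tz":0,"ax":0,"ay":0,"az":0},
    {"tx":-1,"ty":-0.1,"tz":0,"ax":0,"ay":0,"az":0},
    {"tx":-1,"ty":-0.1,"tz":0,"ax":0,"ay":0,"az":0},
    {"tx":-1,"ty":-0.1,"tz":0,"ax":0,"ay":0,"az":0},
  ],
  gripper=0.8,
)

```text
clock: 42.75
eef_pos: [583.5, -160.8, 128.7]
tcp_rot: [3.141, 0.0, 1.554]
contact_force: [-0.2, 0.5, 0.1]
opening: 0.801
grasp_force: 0.0
```

Call:
step_arm(
  moves=[
    {"tx":-1,"ty":-0.1,"tz":0,"ax":0,"ay":0,"az":0},
    {"tx":-1,"ty":-0.1,"tz":0,"ax":0,"ay":0,"az":0},
    {"tx":-1,"ty":0,"tz":0,"ax":0,"ay":0,"az":0},
    {"tx":-1,"ty":0,"tz":0,"ax":0,"ay":0,"az":0},
    {"tx":-1,"ty":0,"tz":0,"ax":0,"ay":0,"az":0},
  ],
)

```text
clock: 43.38
eef_pos: [576.5, -286.1, 128.4]
tcp_rot: [3.141, 0.0, 1.554]
contact_force: [0.3, 0.6, 1.4]
opening: 0.802
grasp_force: 0.0
```

Call:
step_arm(
  moves=[
    {"tx":-1,"ty":0,"tz":0,"ax":0,"ay":0,"az":0},
    {"tx":-1,"ty":0,"tz":0,"ax":0,"ay":0,"az":0},
    {"tx":-1,"ty":0,"tz":0,"ax":0,"ay":0,"az":0},
    {"tx":-1,"ty":0,"tz":0,"ax":0,"ay":0,"az":0},
    {"tx":-1,"ty":0,"tz":0,"ax":0,"ay":0,"az":0},
  ],
)

```text
clock: 44.0
eef_pos: [574.2, -411.5, 127.9]
tcp_rot: [-3.142, -0.0, 1.554]
contact_force: [-0.5, 0.5, 0.3]
opening: 0.801
grasp_force: 0.0
```

Call:
step_arm(
  moves=[
    {"tx":0,"ty":0,"tz":0.4,"ax":0,"ay":0,"az":-0.09},
    {"tx":0,"ty":0,"tz":0.5,"ax":0,"ay":0,"az":-0.09},
    {"tx":0,"ty":0,"tz":0.5,"ax":0,"ay":0,"az":-0.09},
    {"tx":0,"ty":0,"tz":0.1,"ax":0,"ay":0,"az":0},
    {"tx":0,"ty":0,"tz":0,"ax":0,"ay":0,"az":0},
  ],
)

```text
clock: 44.62
eef_pos: [574.3, -410.3, 90.6]
tcp_rot: [-3.142, -0.0, 1.975]
contact_force: [1.0, -0.0, -0.1]
opening: 0.799
grasp_force: 0.0
```

```bash
python3 pk.py
```

```text
[ 574.3 -410.3   90.6] [-3.142 -0.     1.975] 44.625
pack [ 573.2 -409.3   79.8   50.   113.2] [317. 263.] 13578
```

Call:
step_arm(
  moves=[
    {"tx":0.08,"ty":-0.02,"tz":0.8,"ax":0,"ay":0,"az":0},
    {"tx":0,"ty":0,"tz":0.7,"ax":0,"ay":0,"az":0},
    {"tx":0,"ty":0,"tz":0.5,"ax":0,"ay":0,"az":0},
    {"tx":0,"ty":0,"tz":0.4,"ax":0,"ay":0,"az":0},
    {"tx":0,"ty":0,"tz":0,"ax":0,"ay":0,"az":0},
  ],
)

```text
clock: 45.3
eef_pos: [572.5, -407.9, 29.4]
tcp_rot: [-3.141, -0.001, 1.978]
contact_force: [-0.3, 0.7, -0.5]
opening: 0.8
grasp_force: 0.0
```

Call:
step_arm(
  moves=[
    {"tx":0,"ty":0,"tz":0,"ax":0,"ay":0,"az":0},
    {"tx":0,"ty":0,"tz":0,"ax":0,"ay":0,"az":0},
    {"tx":0,"ty":0,"tz":0,"ax":0,"ay":0,"az":0},
    {"tx":0,"ty":0,"tz":0,"ax":0,"ay":0,"az":0},
  ],
  gripper=0.5,
)

```text
clock: 45.8
eef_pos: [573.4, -408.5, 31.2]
tcp_rot: [3.141, 0.001, 1.978]
contact_force: [-0.7, -0.5, 3.0]
opening: 0.57
grasp_force: 21.1
```

Call:
step_arm(
  moves=[
    {"tx":0,"ty":0,"tz":-0.4,"ax":0,"ay":0,"az":0},
    {"tx":0,"ty":0,"tz":-0.8,"ax":0,"ay":0,"az":0},
    {"tx":0,"ty":0,"tz":-1,"ax":0,"ay":0,"az":0.09},
    {"tx":0,"ty":0,"tz":-1,"ax":0,"ay":0,"az":0.09},
    {"tx":0,"ty":0,"tz":-0.6,"ax":0,"ay":0,"az":0.09},
  ],
)

```text
clock: 46.42
eef_pos: [573.7, -408.7, 128.6]
tcp_rot: [3.139, 0.002, 1.549]
contact_force: [-0.8, 0.1, -1.0]
opening: 0.577
grasp_force: 21.0
```

Call:
step_arm(
  moves=[
    {"tx":0,"ty":0,"tz":0,"ax":0,"ay":0,"az":0},
    {"tx":0,"ty":0,"tz":0,"ax":0,"ay":0,"az":0},
  ],
)

```text
clock: 46.68
eef_pos: [572.7, -408.1, 125.6]
tcp_rot: [-3.141, -0.0, 1.557]
contact_force: [-0.3, 0.3, -0.7]
opening: 0.574
grasp_force: 21.0
```

```bash
python3 held.py
```

```text
[ 572.7 -408.1  125.6] [-3.141 -0.     1.557] 46.675
ref B depth 138.9 front rows [190, 190, 190, 190, 190, 190]
now depth 139.5 front rows [224, 225, 225, 225, 225, 225]
```

Call:
step_arm(
  moves=[
    {"tx":1,"ty":0.25,"tz":0,"ax":0,"ay":0,"az":0},
    {"tx":1,"ty":0.25,"tz":0,"ax":0,"ay":0,"az":0},
    {"tx":1,"ty":0.25,"tz":0,"ax":0,"ay":0,"az":0},
    {"tx":1,"ty":0.25,"tz":0,"ax":0,"ay":0,"az":0},
    {"tx":1,"ty":0.25,"tz":0,"ax":0,"ay":0,"az":0},
  ],
)

```text
clock: 47.35
eef_pos: [606.9, -281.5, 125.6]
tcp_rot: [3.142, -0.0, 1.555]
contact_force: [0.9, 0.6, -0.7]
opening: 0.579
grasp_force: 21.0
```

Call:
step_arm(
  moves=[
    {"tx":1,"ty":0.25,"tz":0,"ax":0,"ay":0,"az":0},
    {"tx":1,"ty":0.25,"tz":0,"ax":0,"ay":0,"az":0},
    {"tx":1,"ty":0.25,"tz":0,"ax":0,"ay":0,"az":0},
    {"tx":1,"ty":0.25,"tz":0,"ax":0,"ay":0,"az":0},
    {"tx":1,"ty":0.25,"tz":0,"ax":0,"ay":0,"az":0},
  ],
)

```text
clock: 47.98
eef_pos: [640.1, -157.1, 125.6]
tcp_rot: [3.141, -0.0, 1.555]
contact_force: [-0.6, -0.4, -0.5]
opening: 0.577
grasp_force: 21.0
```

Call:
step_arm(
  moves=[
    {"tx":1,"ty":0.25,"tz":0,"ax":0,"ay":0,"az":0},
    {"tx":1,"ty":0.25,"tz":0,"ax":0,"ay":0,"az":0},
    {"tx":1,"ty":0.25,"tz":0,"ax":0,"ay":0,"az":0},
    {"tx":1,"ty":0.25,"tz":0,"ax":0,"ay":0,"az":0},
    {"tx":1,"ty":0.25,"tz":0,"ax":0,"ay":0,"az":0},
  ],
)

```text
clock: 48.6
eef_pos: [673.2, -32.6, 125.6]
tcp_rot: [3.142, -0.0, 1.555]
contact_force: [-0.8, 0.4, 0.2]
opening: 0.576
grasp_force: 21.0
```

Call:
step_arm(
  moves=[
    {"tx":0.03,"ty":0.05,"tz":0.5,"ax":0,"ay":0,"az":0},
    {"tx":0,"ty":0,"tz":0.5,"ax":0,"ay":0,"az":0},
    {"tx":0,"ty":0,"tz":0.4,"ax":0,"ay":0,"az":0},
    {"tx":0,"ty":0,"tz":0,"ax":0,"ay":0,"az":0},
    {"tx":0,"ty":0,"tz":0,"ax":0,"ay":0,"az":0},
  ],
)

```text
clock: 49.22
eef_pos: [674.5, -34.7, 90.6]
tcp_rot: [3.142, 0.0, 1.553]
contact_force: [0.6, 0.4, -0.1]
opening: 0.576
grasp_force: 21.0
```

Call:
step_arm(
  moves=[
    {"tx":0,"ty":0,"tz":0.4,"ax":0,"ay":0,"az":0},
    {"tx":0,"ty":0,"tz":0.3,"ax":0,"ay":0,"az":0},
    {"tx":0,"ty":0,"tz":0.3,"ax":0,"ay":0,"az":0},
    {"tx":0,"ty":0,"tz":0.16,"ax":0,"ay":0,"az":0},
    {"tx":0,"ty":0,"tz":0,"ax":0,"ay":0,"az":0},
  ],
)

```text
clock: 49.85
eef_pos: [674.3, -34.1, 61.4]
tcp_rot: [-3.141, -0.0, 1.554]
contact_force: [-0.8, 1.0, 0.1]
opening: 0.575
grasp_force: 21.0
```

Call:
step_arm(
  moves=[
    {"tx":0,"ty":0,"tz":0,"ax":0,"ay":0,"az":0},
    {"tx":0,"ty":0,"tz":0,"ax":0,"ay":0,"az":0},
    {"tx":0,"ty":0,"tz":-0.3,"ax":0,"ay":0,"az":0},
    {"tx":0,"ty":0,"tz":-1,"ax":0,"ay":0,"az":0},
    {"tx":0,"ty":0,"tz":-1,"ax":0,"ay":0,"az":0},
  ],
  gripper=0.72,
)

```text
clock: 50.48
eef_pos: [674.5, -34.1, 120.1]
tcp_rot: [3.142, -0.0, 1.554]
contact_force: [0.2, 0.1, -0.0]
opening: 0.721
grasp_force: 0.0
```

Call:
step_arm(
  moves=[
    {"tx":-0.8,"ty":-0.4,"tz":-1,"ax":0,"ay":0,"az":0},
    {"tx":-0.8,"ty":-0.4,"tz":-1,"ax":0,"ay":0,"az":0},
    {"tx":-0.7,"ty":-0.4,"tz":-1,"ax":0,"ay":0,"az":0},
    {"tx":-0.7,"ty":-0.4,"tz":-1,"ax":0,"ay":0,"az":0},
    {"tx":0,"ty":0,"tz":-1,"ax":0,"ay":0,"az":0},
  ],
)

```text
clock: 51.1
eef_pos: [632.4, -109.7, 245.6]
tcp_rot: [3.141, 0.0, 1.552]
contact_force: [0.3, -0.5, 0.2]
opening: 0.719
grasp_force: 0.0
```

Call:
step_arm(
  moves=[
    {"tx":0,"ty":0,"tz":0,"ax":0,"ay":0,"az":0},
    {"tx":0,"ty":0,"tz":0,"ax":0,"ay":0,"az":0},
  ],
  gripper=0.5,
)

```text
clock: 51.35
eef_pos: [632.8, -108.3, 243.6]
tcp_rot: [-3.141, -0.0, 1.554]
contact_force: [-0.2, -0.2, -0.9]
opening: 0.499
grasp_force: 0.0
```

```bash
python3 look.py 5
python3 - <<'E'
from h import *
for n in("wrist","top"):
    z=np.load(f"pics/{n}5.npz");P=pts(n,z["d"],z);X,Y,Z=P[...,0],P[...,1],P[...,2]
    p=cv2.imread(f"pics/{n}5.png");
    for cx,cy in [(599.6,55),(675.6,54),(598.3,-33),(674.2,-34)]:
        m=(z["d"]>0)&(abs(X-cx)<34)&(abs(Y-cy)<43.5)&(Z>41)&(Z<55)
        if m.sum()<100: continue
        A=np.c_[X[m],Y[m],np.ones(m.sum())];f=np.linalg.lstsq(A,Z[m],rcond=None)[0]
        print(n,(cx,cy),np.round(rect(n,m,47,z),1),"z",np.round(np.median(Z[m]),1),"slope",np.round(f[:2],3))
    h=(z["d"]>0)&(abs(X-633)<40)&(abs(Y+125)<40)&(Z>66)&(Z<78)
    if h.sum()>30: print(n,"handle",np.round(rect(n,h,72,z),1))
E
```

```text
[ 632.8 -108.3  243.6] [-3.141 -0.     1.554] 51.35
wrist (599.6, 55) [600.7  34.8  49.6  41.  178.6] z 46.8 slope [ 0.001 -0.001]
wrist (675.6, 54) [676.7  33.7  50.   40.2 179.1] z 46.9 slope [-0. -0.]
wrist (598.3, -33) [600.  -32.4  79.4  49.9  89.1] z 46.8 slope [0.002 0.004]
wrist (674.2, -34) [675.7 -34.5  79.8  50.1  88.5] z 46.9 slope [0.002 0.005]
wrist handle [ 634.2 -125.5   31.2   15.1   89.1]
top (599.6, 55) [600.8  54.3  76.2  50.4  89.2] z 48.3 slope [-0.004  0.01 ]
top (675.6, 54) [676.9  53.4  76.6  48.3  89.1] z 48.4 slope [-0.013  0.004]
top (598.3, -33) [598.3 -27.   65.7  47.7  89.2] z 48.3 slope [-0.01   0.001]
top (674.2, -34) [675.5 -33.7  76.5  48.3  89.1] z 48.1 slope [-0.015  0.01 ]
```

View pics/wrist5.png

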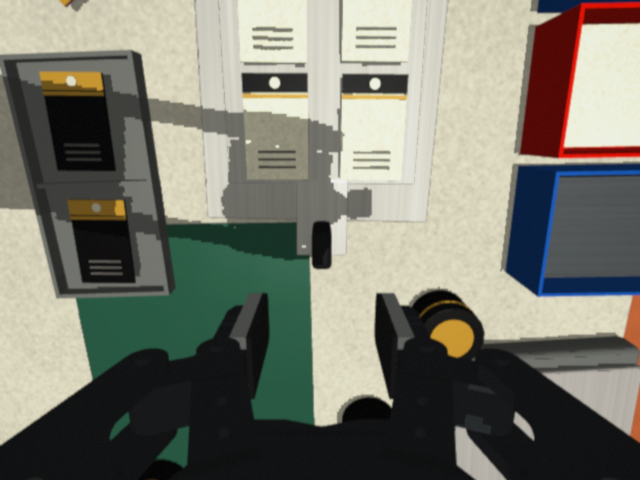

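Every white card lies flat at z = 47 with its band over the yellow end, and both black packs are in the output tray at (80,125) and (102,240). I'll grip the handle and slide the tray in.

Call:
step_arm(
  moves=[
    {"tx":-0.72,"ty":0,"tz":0.6,"ax":0,"ay":0,"az":0},
    {"tx":0,"ty":0,"tz":1,"ax":0,"ay":0,"az":0},
    {"tx":0,"ty":0,"tz":1,"ax":0,"ay":0,"az":0},
    {"tx":0,"ty":0,"tz":1,"ax":0,"ay":0,"az":0},
    {"tx":0,"ty":0,"tz":1,"ax":0,"ay":0,"az":0},
  ],
)

```text
clock: 52.08
eef_pos: [632.0, -127.4, 126.4]
tcp_rot: [-3.14, -0.0, 1.553]
contact_force: [0.2, -0.4, 0.2]
opening: 0.498
grasp_force: 0.0
```

Call:
step_arm(
  moves=[
    {"tx":0,"ty":0,"tz":1,"ax":0,"ay":0,"az":0},
    {"tx":0,"ty":0,"tz":0.9,"ax":0,"ay":0,"az":0},
    {"tx":0,"ty":0,"tz":0.5,"ax":0,"ay":0,"az":0},
    {"tx":0,"ty":0,"tz":0.3,"ax":0,"ay":0,"az":0},
    {"tx":0,"ty":0,"tz":0,"ax":0,"ay":0,"az":0},
  ],
)

```text
clock: 52.7
eef_pos: [632.7, -126.6, 61.1]
tcp_rot: [-3.141, -0.0, 1.554]
contact_force: [-0.4, -0.0, -0.3]
opening: 0.501
grasp_force: 0.0
```

Call:
step_arm(
  moves=[
    {"tx":0,"ty":0,"tz":0,"ax":0,"ay":0,"az":0},
    {"tx":0,"ty":0,"tz":0,"ax":0,"ay":0,"az":0},
    {"tx":0,"ty":0,"tz":0,"ax":0,"ay":0,"az":0},
    {"tx":0,"ty":0,"tz":0,"ax":0,"ay":0,"az":0},
  ],
  gripper=0,
  newtons=40,
)

```text
clock: 53.2
eef_pos: [633.2, -126.6, 62.4]
tcp_rot: [3.141, 0.0, 1.554]
contact_force: [-1.6, 0.6, 5.9]
opening: 0.184
grasp_force: 40.6
```

Call:
step_arm(
  moves=[
    {"tx":0.1,"ty":0,"tz":0,"ax":0,"ay":0,"az":0},
    {"tx":0.3,"ty":0,"tz":0,"ax":0,"ay":0,"az":0},
    {"tx":0.4,"ty":0,"tz":0,"ax":0,"ay":0,"az":0},
    {"tx":0.4,"ty":0,"tz":0,"ax":0,"ay":0,"az":0},
    {"tx":0.4,"ty":0,"tz":0,"ax":0,"ay":0,"az":0},
  ],
)

```text
clock: 53.82
eef_pos: [634.4, -87.8, 62.5]
tcp_rot: [3.139, 0.002, 1.554]
contact_force: [-0.1, -9.3, 3.7]
opening: 0.182
grasp_force: 40.3
```

Call:
step_arm(
  moves=[
    {"tx":0.5,"ty":0,"tz":0,"ax":0,"ay":0,"az":0},
    {"tx":0.5,"ty":0,"tz":0,"ax":0,"ay":0,"az":0},
    {"tx":0.5,"ty":0,"tz":0,"ax":0,"ay":0,"az":0},
    {"tx":0.5,"ty":0,"tz":0,"ax":0,"ay":0,"az":0},
    {"tx":0.5,"ty":0,"tz":0,"ax":0,"ay":0,"az":0},
  ],
)

```text
clock: 54.45
eef_pos: [635.4, -25.2, 62.4]
tcp_rot: [3.14, 0.002, 1.554]
contact_force: [0.4, -9.9, 4.8]
opening: 0.184
grasp_force: 40.4
```

Call:
step_arm(
  moves=[
    {"tx":0.5,"ty":0,"tz":0,"ax":0,"ay":0,"az":0},
    {"tx":0.5,"ty":0,"tz":0,"ax":0,"ay":0,"az":0},
    {"tx":0.5,"ty":0,"tz":0,"ax":0,"ay":0,"az":0},
    {"tx":0.5,"ty":0,"tz":0,"ax":0,"ay":0,"az":0},
    {"tx":0.5,"ty":0,"tz":0,"ax":0,"ay":0,"az":0},
  ],
)

```text
clock: 55.08
eef_pos: [636.5, 37.3, 62.4]
tcp_rot: [3.14, 0.002, 1.554]
contact_force: [0.6, -10.5, 4.5]
opening: 0.18
grasp_force: 40.4
```

Call:
step_arm(
  moves=[
    {"tx":0.4,"ty":0,"tz":0,"ax":0,"ay":0,"az":0},
    {"tx":0.3,"ty":0,"tz":0,"ax":0,"ay":0,"az":0},
    {"tx":0.3,"ty":0,"tz":0,"ax":0,"ay":0,"az":0},
    {"tx":0.2,"ty":0,"tz":0,"ax":0,"ay":0,"az":0},
  ],
)

```text
clock: 55.58
eef_pos: [637.2, 67.2, 62.4]
tcp_rot: [3.139, 0.002, 1.554]
contact_force: [1.1, -12.7, 4.5]
opening: 0.181
grasp_force: 40.4
```

Now I'll creep up to the stop.

Call:
step_arm(
  moves=[
    {"tx":0.1,"ty":0,"tz":0,"ax":0,"ay":0,"az":0},
    {"tx":0.1,"ty":0,"tz":0,"ax":0,"ay":0,"az":0},
    {"tx":0.1,"ty":0,"tz":0,"ax":0,"ay":0,"az":0},
  ],
)

```text
clock: 55.95
eef_pos: [637.4, 74.4, 62.5]
tcp_rot: [3.139, 0.002, 1.553]
contact_force: [2.1, -11.4, 5.1]
opening: 0.182
grasp_force: 40.4
```

Call:
step_arm(
  moves=[
    {"tx":0.06,"ty":0,"tz":0,"ax":0,"ay":0,"az":0},
    {"tx":0.06,"ty":0,"tz":0,"ax":0,"ay":0,"az":0},
  ],
)

```text
clock: 56.2
eef_pos: [637.5, 77.4, 62.5]
tcp_rot: [3.139, 0.002, 1.553]
contact_force: [0.5, -11.1, 4.5]
opening: 0.181
grasp_force: 40.4
```

Call:
step_arm(
  moves=[
    {"tx":0.05,"ty":0,"tz":0,"ax":0,"ay":0,"az":0},
  ],
)

```text
clock: 56.32
eef_pos: [637.4, 78.1, 62.4]
tcp_rot: [3.139, 0.003, 1.554]
contact_force: [1.4, -19.8, 5.3]
opening: 0.186
grasp_force: 40.6
```

Call:
step_arm(
  moves=[
    {"tx":0.05,"ty":0,"tz":0,"ax":0,"ay":0,"az":0},
  ],
)

```text
clock: 56.45
eef_pos: [637.3, 78.2, 62.4]
tcp_rot: [3.14, 0.004, 1.554]
contact_force: [0.5, -25.4, 7.0]
opening: 0.179
grasp_force: 40.8
```

The tray is against the stop: the TCP stalled at y = 78.2 as the force rose to 25 N, and home was predicted at 78. I'll release it and go to the lever.

Call:
step_arm(
  moves=[
    {"tx":-0.04,"ty":0,"tz":0,"ax":0,"ay":0,"az":0},
  ],
)

```text
clock: 56.58
eef_pos: [637.3, 78.1, 62.4]
tcp_rot: [3.14, 0.002, 1.553]
contact_force: [0.5, -11.1, 4.9]
opening: 0.182
grasp_force: 40.5
```

Call:
step_arm(
  moves=[
    {"tx":0,"ty":0,"tz":0,"ax":0,"ay":0,"az":0},
    {"tx":0,"ty":0,"tz":0,"ax":0,"ay":0,"az":0},
    {"tx":0,"ty":0,"tz":0,"ax":0,"ay":0,"az":0},
    {"tx":0,"ty":0,"tz":-0.4,"ax":0,"ay":0,"az":0},
    {"tx":0,"ty":0,"tz":-0.9,"ax":0,"ay":0,"az":0},
  ],
  gripper=0.5,
)

```text
clock: 57.2
eef_pos: [635.7, 80.7, 94.0]
tcp_rot: [-3.14, 0.0, 1.554]
contact_force: [0.4, 0.1, -0.2]
opening: 0.499
grasp_force: 0.0
```

Call:
step_arm(
  moves=[
    {"tx":-0.3,"ty":0,"tz":-1,"ax":0,"ay":0,"az":0},
    {"tx":-0.5,"ty":0,"tz":-1,"ax":0,"ay":0,"az":0},
    {"tx":-0.5,"ty":0,"tz":-1,"ax":0,"ay":0,"az":0},
    {"tx":0,"ty":0,"tz":-1,"ax":0,"ay":0,"az":0},
    {"tx":0,"ty":0,"tz":-1,"ax":0,"ay":0,"az":0},
  ],
)

```text
clock: 57.82
eef_pos: [635.8, 48.0, 220.7]
tcp_rot: [3.141, -0.0, 1.553]
contact_force: [-0.2, 0.3, 0.6]
opening: 0.5
grasp_force: 0.0
```

```bash
python3 look.py 6
python3 - <<'E'
from h import *
for n in("wrist","top"):
    z=np.load(f"pics/{n}6.npz");P=pts(n,z["d"],z);X,Y,Z=P[...,0],P[...,1],P[...,2]
    h=(z["d"]>0)&(abs(X-637)<40)&(abs(Y-78)<40)&(Z>66)&(Z<78)
    if h.sum()>30: print(n,"handle",np.round(rect(n,h,72,z),1))
    m=(z["d"]>0)&(X>430)&(X<500)&(Y>130)&(Y<300)&(Z>290)&(Z<360)
    if m.sum()>30: print(n,"grip",np.round(rect(n,m,340,z),1),Z[m].max())
E
```

```text
[635.8  48.  220.7] [ 3.141 -0.     1.553] 57.825
wrist handle [639.1  78.3  30.7  15.2  88.7]
top handle [637.4  76.5  28.4  15.7  89.1]
top grip [472.2 221.6 112.   49.   89.2] 354.6543980511319
```

View pics/wrist6.png

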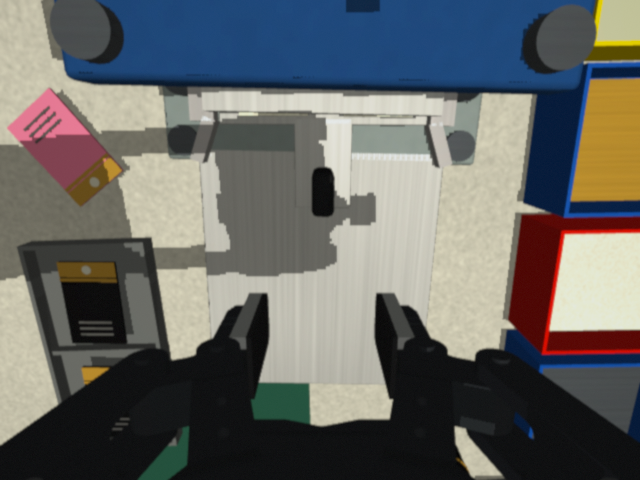

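Call:
step_arm(
  moves=[
    {"tx":0,"ty":0,"tz":-1,"ax":0,"ay":0,"az":0},
    {"tx":0,"ty":0,"tz":-1,"ax":0,"ay":0,"az":0},
    {"tx":0,"ty":0,"tz":-1,"ax":0,"ay":0,"az":0},
    {"tx":0,"ty":0,"tz":-1,"ax":0,"ay":0,"az":0},
    {"tx":0,"ty":0,"tz":-1,"ax":0,"ay":0,"az":0},
  ],
  gripper=0,
)

```text
clock: 58.55
eef_pos: [635.5, 48.2, 344.2]
tcp_rot: [-3.141, 0.0, 1.554]
contact_force: [0.4, 0.2, -0.1]
opening: -0.002
grasp_force: 0.0
```

Call:
step_arm(
  moves=[
    {"tx":0,"ty":-0.6,"tz":-1,"ax":0,"ay":0,"az":0},
    {"tx":0,"ty":-1,"tz":-1,"ax":0,"ay":0,"az":0},
    {"tx":0,"ty":-1,"tz":-1,"ax":0,"ay":0,"az":0},
    {"tx":0.74,"ty":-1,"tz":0,"ax":0,"ay":0,"az":0},
    {"tx":1,"ty":-1,"tz":0,"ax":0,"ay":0,"az":0},
  ],
)

```text
clock: 59.18
eef_pos: [520.7, 93.7, 418.9]
tcp_rot: [3.141, -0.0, 1.553]
contact_force: [-0.1, 0.4, 0.1]
opening: -0.003
grasp_force: 0.0
```

Call:
step_arm(
  moves=[
    {"tx":1,"ty":-1,"tz":0,"ax":0,"ay":0,"az":0},
    {"tx":1,"ty":-1,"tz":0,"ax":0,"ay":0,"az":0},
    {"tx":1,"ty":-0.5,"tz":0,"ax":0,"ay":0,"az":0},
    {"tx":1,"ty":0,"tz":0,"ax":0,"ay":0,"az":0},
    {"tx":1,"ty":0,"tz":0,"ax":0,"ay":0,"az":0},
  ],
)

```text
clock: 59.8
eef_pos: [460.7, 220.4, 418.6]
tcp_rot: [-3.141, 0.0, 1.554]
contact_force: [0.6, -0.3, 0.7]
opening: -0.001
grasp_force: 0.0
```

Call:
step_arm(
  moves=[
    {"tx":0,"ty":0,"tz":0,"ax":0,"ay":0,"az":0},
    {"tx":0,"ty":0,"tz":0,"ax":0,"ay":0,"az":0},
  ],
)

```text
clock: 60.05
eef_pos: [461.0, 219.1, 418.6]
tcp_rot: [-3.141, 0.001, 1.554]
contact_force: [-0.2, 1.1, -0.6]
opening: 0.0
grasp_force: 0.0
```

Call:
step_arm(
  moves=[
    {"tx":0,"ty":0,"tz":0.8,"ax":0,"ay":0,"az":0},
    {"tx":0,"ty":0,"tz":0.7,"ax":0,"ay":0,"az":0},
    {"tx":0,"ty":0,"tz":0.3,"ax":0,"ay":0,"az":0},
    {"tx":0,"ty":0,"tz":0.1,"ax":0,"ay":0,"az":0},
    {"tx":0,"ty":0,"tz":0.05,"ax":0,"ay":0,"az":0},
  ],
)

```text
clock: 60.68
eef_pos: [460.9, 219.2, 371.0]
tcp_rot: [-3.141, 0.001, 1.554]
contact_force: [-5.6, -2.4, 8.2]
opening: -0.0
grasp_force: 4.0
```

Call:
step_arm(
  moves=[
    {"tx":0,"ty":-0.28,"tz":0.4,"ax":0,"ay":0,"az":0},
    {"tx":0,"ty":-0.28,"tz":0.4,"ax":0,"ay":0,"az":0},
    {"tx":0,"ty":-0.24,"tz":0.44,"ax":0,"ay":0,"az":0},
    {"tx":0,"ty":-0.24,"tz":0.44,"ax":0,"ay":0,"az":0},
  ],
)

```text
clock: 61.18
eef_pos: [434.5, 220.4, 329.1]
tcp_rot: [-3.141, -0.001, 1.554]
contact_force: [-5.6, 0.1, 7.1]
opening: 0.004
grasp_force: 3.3
```

Contact is as predicted. I'll follow the arc.

Call:
step_arm(
  moves=[
    {"tx":0,"ty":-0.2,"tz":0.46,"ax":0,"ay":0,"az":0},
    {"tx":0,"ty":-0.2,"tz":0.46,"ax":0,"ay":0,"az":0},
    {"tx":0,"ty":-0.15,"tz":0.48,"ax":0,"ay":0,"az":0},
    {"tx":0,"ty":-0.15,"tz":0.48,"ax":0,"ay":0,"az":0},
    {"tx":0,"ty":-0.1,"tz":0.49,"ax":0,"ay":0,"az":0},
  ],
)

```text
clock: 61.8
eef_pos: [414.4, 221.0, 271.8]
tcp_rot: [-3.14, -0.002, 1.553]
contact_force: [-21.1, -2.0, 26.3]
opening: -0.003
grasp_force: 12.5
```

Call:
step_arm(
  moves=[
    {"tx":0,"ty":-0.1,"tz":0.49,"ax":0,"ay":0,"az":0},
    {"tx":0,"ty":-0.05,"tz":0.5,"ax":0,"ay":0,"az":0},
    {"tx":0,"ty":-0.05,"tz":0.5,"ax":0,"ay":0,"az":0},
    {"tx":0,"ty":0,"tz":0.5,"ax":0,"ay":0,"az":0},
  ],
)

```text
clock: 62.3
eef_pos: [410.7, 220.6, 219.1]
tcp_rot: [3.14, -0.001, 1.554]
contact_force: [0.3, 0.1, -0.0]
opening: -0.003
grasp_force: 0.0
```

Call:
step_arm(
  moves=[
    {"tx":0,"ty":0,"tz":0.3,"ax":0,"ay":0,"az":0},
    {"tx":0,"ty":0,"tz":0.2,"ax":0,"ay":0,"az":0},
  ],
)

```text
clock: 62.55
eef_pos: [410.4, 220.4, 206.5]
tcp_rot: [-3.142, 0.0, 1.554]
contact_force: [-3.1, -4.8, 15.5]
opening: -0.001
grasp_force: 7.7
```

Call:
step_arm(
  moves=[
    {"tx":0,"ty":0,"tz":-0.3,"ax":0,"ay":0,"az":0},
    {"tx":0,"ty":0,"tz":-0.8,"ax":0,"ay":0,"az":0},
    {"tx":0,"ty":0,"tz":-1,"ax":0,"ay":0,"az":0},
    {"tx":-0.5,"ty":0,"tz":-1,"ax":0,"ay":0,"az":0},
    {"tx":-1,"ty":0,"tz":-1,"ax":0,"ay":0,"az":0},
  ],
)

```text
clock: 63.18
eef_pos: [409.8, 183.0, 310.7]
tcp_rot: [3.141, -0.0, 1.555]
contact_force: [1.0, 0.1, -0.5]
opening: -0.001
grasp_force: 0.0
```

Call:
step_arm(
  moves=[
    {"tx":-1,"ty":0,"tz":0,"ax":0,"ay":0,"az":0},
    {"tx":-1,"ty":0,"tz":0,"ax":0,"ay":0,"az":0},
    {"tx":-1,"ty":0,"tz":0,"ax":0,"ay":0,"az":0},
    {"tx":0,"ty":0,"tz":0,"ax":0,"ay":0,"az":0},
    {"tx":0,"ty":0,"tz":0,"ax":0,"ay":0,"az":0},
  ],
)

```text
clock: 63.8
eef_pos: [408.5, 108.4, 309.6]
tcp_rot: [3.141, -0.001, 1.553]
contact_force: [0.8, 1.0, -0.0]
opening: 0.0
grasp_force: 0.0
```

```bash
python3 look.py 7
python3 - <<'E'
from h import *
for n in("wrist","top"):
    z=np.load(f"pics/{n}7.npz");P=pts(n,z["d"],z);X,Y,Z=P[...,0],P[...,1],P[...,2]
    p=cv2.imread(f"pics/{n}7.png");hsv=cv2.cvtColor(p,cv2.COLOR_BGR2HSV)
    h=(z["d"]>0)&(abs(X-637)<40)&(abs(Y-78)<40)&(Z>66)&(Z<78)
    if h.sum()>30: print(n,"handle",np.round(rect(n,h,72,z),1))
    m=(z["d"]>0)&(X>370)&(X<500)&(Y>140)&(Y<300)&(Z>150)&(Z<360)&((hsv[...,0]<8)|(hsv[...,0]>172))&(hsv[...,1]>150)
    if m.sum()>30: print(n,"grip top z",np.percentile(Z[m],98),np.median(X[m]))
    for cy in(-25,-131):
        m=(z["d"]>0)&(abs(X-428)<30)&(abs(Y-cy)<44)&(Z>14)&(Z<30)
        if m.sum()>50: print(n,"sealed",np.round(rect(n,m,21,z),1),np.median(Z[m]))
p,d=eyes.grab_frame("scene");cv2.imwrite("pics/scene7.png",p[:,:,::-1])
E
```

```text
[408.5 108.4 309.6] [ 3.141e+00 -1.000e-03  1.553e+00] 63.8
wrist handle [636.   79.3  31.8  17.8  89. ]
wrist grip top z 182.8600386258537 412.3703263357801
wrist sealed [430.5  -9.2  49.5  48.9 179. ] 20.784631220432118
wrist sealed [ 410.6 -151.2   35.7    7.6   89.1] 20.32731886270227
top handle [637.4  76.5  28.4  15.7  89.1]
top sealed [429.1 -26.3  79.4  47.5  89.2] 22.279261184018537
top sealed [ 430.3 -131.9   79.7   47.5   89.2] 22.02022967785524
```

View pics/scene7.png

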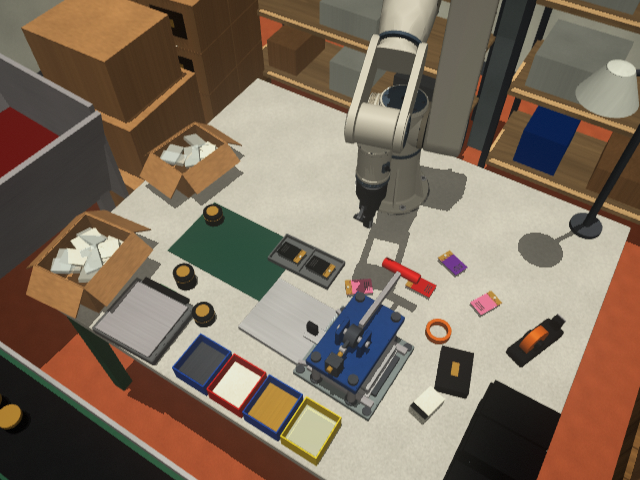

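The scene view shows the lever held down, with the red grip at (401,270) and its top at z = 183. The handle is at its home place at (312,328), both black packs are in the output tray at (306,260), and the arm is clear. I'm handing the job in.

```bash
python3 -c "
from rig import workorder
print(workorder.sign_off())"
```

```text
the job is handed in; nothing more can be done
None
```

I've handed the job in: both black packs are in the output tray, all four white packs are seated, the tray is home and the lever held down after I let go. The sign-off gave no verdict.

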